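# Reset a bench height stop and lock its jam nut

### The job

The stop screw of the grey bench stand no longer reaches the pine block lying under it: loosen the jam nut by swinging its long handle counter-clockwise (seen from above), turn the short crank above it clockwise until the foot just bears lightly on the block, then swing the nut's handle back clockwise until the nut is firmly tight again, by feel and without straining it. Do not press the foot hard into the block, and leave the block and the things around the stand where they are.

Things in the scene. Friction and masses are not known exactly. Their poses are not given: they have to be found in the camera images.
- stand_axis (a point): Point on the stop screw's vertical axis at the top of the grey stand's overhanging arm, 112 mm above the bench. The fixed stand (base 190 x 150 mm, arm 46 mm wide, column on the side away from the robot) stands at an unknown yaw of up to 20 degrees. Jam nut and crank turn about this axis. The crank keeps its height; the nut rises and sinks by up to 7 mm as it is turned.
- jam_nut: Steel hex jam nut, 36 mm across flats, 14 mm high; origin on the screw axis at its underside, some 121 mm above the bench. A level 10 mm bar handle reaches to an upright grip post. Tight at the start (how tight is unknown), handle towards the robot. Counter-clockwise from above loosens, with 2 to 4 N at the post; surely free 0.5 rad from the start, and it can swing 1.4 rad.
- nut_grip (a point): Axis of the nut handle's upright round post (14 mm diameter, 85 mm from the screw axis, top 18 mm above this point, free of the bar for 34 mm below it), some 169 mm above the bench. On retightening, the nut gets tight 0.1 to 0.9 rad FURTHER clockwise than it stood at the start (its seat sinks as the screw is turned). Running free it drags with 1 to 2.5 N.
- washer: Dark steel washer, 43 mm diameter, under the jam nut, which clamps it; origin on the screw axis at its upper face. Once the nut bites, the push at its post climbs by some 2.4 N per 0.1 rad. Firmly tight means that a tangential push of 12 to 14 N at the post was reached; under 10 N is not surely tight, over 16 N strains the thread and fails the job. It does not run back.
- adjuster: The stop screw: steel spindle with a flat crank arm, above the jam nut; origin on the screw axis, 116 mm above the bench. Clockwise from above lowers the foot by 3.8 mm per rad; 0.7 to 2.7 rad are needed. Held by friction while the jam nut is tight: do not force it. At the start the crank points to the robot's left and somewhat towards the robot.
- crank_grip (a point): Axis of the crank's upright round post (14 mm diameter, 42 mm from the screw axis, standing from 153 to 197 mm above the bench, this point at 178 mm). With the nut loose the crank drags with 1 to 2.6 N at the post; once the foot bears, the push grows by 0.6 to 0.9 N per 10 N of foot force; 0.045 rad adds some 14 N of foot force. Let go, it stays.
- foot: Foot of the stop screw, a rod under the arm that moves straight up and down and does not turn. Origin on the screw axis, at the top of its dark ring. At its lower end sits a wear pad, 26 mm diameter, whose lower face is 18.5 to 21.5 mm below the origin (worn: not known better). It starts 2.5 to 10 mm above the block. It should bear with 5 to 35 N; over 50 N dents the block and fails.
- pine_block: Loose pine block, 76 x 118 x 38 mm, lying flat on a steel packing plate on the stand's base, under the foot. Origin at the centre of its underside. It must stay where it is (within 8 mm).
- small_tin: Bystander: upright tin, 57 mm diameter, 72 mm high, left of the stand; origin at the centre of its underside. Leave it alone.
- bearing: Bystander: steel ball bearing, 52 mm diameter, 18 mm high, lying right of the stand; origin at the centre of its underside. Leave it alone.

How it is judged:
On the way, in this order (a step that is already met when the one before it is completed fails the run):
1. the jam nut is loose: it no longer presses on its washer (contact force between jam_nut and washer below 1 N), for 0.2 s.
2. with the nut still loose, the foot bears on the pine block (contact force between jam_nut and washer below 1 N and contact force between foot and pine_block above 2 N), for 0.3 s.
At the end, for the whole second after the job is handed in: The jam nut presses on its washer with more than 60 N (firmly tight), the foot bears on the pine block with 3 to 50 N, and the block lies within 8 mm of where it was (contact force between jam_nut and washer above 60 N and contact force between foot and pine_block between 3 and 50 N and not (distance of pine_block from where it was at the start of the episode above 0.008 m)); the robot touches nothing.
It fails at once if the foot is pressed into the block with more than 50 N (contact force between foot and pine_block above 50 N).
It fails at once if the jam nut is overtightened: more than 135 N on its washer (17 N or more at the handle's post) (contact force between jam_nut and washer above 135 N).
It fails at once if the pine block is shifted by more than 8 mm (distance of pine_block from where it was at the start of the episode above 0.008 m).
It fails at once if a bystander (tin or bearing) is moved by more than 20 mm (distance of any of small_tin, bearing from where it was at the start of the episode above 0.02 m).
It also fails if it takes over 72 s, if anything falls off the work surface, if the arm or the gripper's body presses on something with over 40 N, if the wrist force passes 120 N, or if a joint passes its speed limit or range.

### The arm

A 6-joint arm with a two-finger parallel gripper is mounted at the origin on a cart in front of the work surface, level with it; the furniture and walls round the work are solid. World frame = base frame: x ahead of the robot, y to its left, z up, the work surface at z = 0. Lengths are in m, angles in rad, forces in N, time in s.
With the tool pointing down it reaches from about 0.325 to 0.775 m from the base axis. Payload 9.3 kg.
Tool frame: the origin (TCP) lies midway between the tips of the shut fingers; the grasp point (between the pads) lies 19 mm behind it (bot.hold_point_z is the distance from the TCP to the grasp point, in m); z points along the fingers, x is the direction in which the jaws open and shut, and the axes are right-handed (so a half turn about z gives the same grasp; the last joint's range is limited). The gripper opens to 85 mm and grips with 20 to 120 N. Pads are 22 mm wide; open, the fingers measure 114 mm over their backs; the gripper's body (76 mm by 85 mm) begins 54 mm behind the grasp point. The pads swing forward as they close: fully open they stand 13 mm farther back than shut.
Start: joints at [-1.37, 0.259, 0.021, 1.334, 0, 1.418], TCP at [0.191, -0.516, 0.231] pointing down, gripper open.
Joint ranges: [-3.04, 3.04], [-0.91, 1.82], [-1.04, 1.36], [-1.92, 1.95], [-1.52, 1.45], [-3.14, 3.14]. Speed limits (rad/s): [2.22, 2.22, 2.79, 3.14, 3.14, 3.14].

### API

Orientations are given as a rotation vector (axis times angle).
In Python, from workcell import bot, vision, ticket, spotter gives the robot as it stands. The module is installed in compiled form; this text tells all that it offers.
- The arm moves only by the tool move_arm, never from a script. Its argument "deltas" is a list of rows, each an object of numbers: "tx", "ty", "tz": the shift along the tool's x, y, z in units of 50 mm (1.0 is 50 mm); "roll": the turn about the tool's z in units of 6 degrees (1.0 is 6 degrees); "fingers": the opening in per cent of the stroke, from 0 (shut) to 100 (fully open). In form: [{"tx": .., "ty": .., "tz": .., "roll": .., "fingers": ..}, ...]. A call has 1 to 12 rows; each row shifts and turns the pose as measured when the row begins, along the tool's axes as they then stand; what a row does not reach is not made up. A row lasts 1/10 s, in which the tool goes at most 50 mm and 8.59 degrees, less where a joint would pass 70% of its speed; a pose out of reach is approached as far as the arm can. A call is refused whole if a number of a shift passes 1 or a number of a turn 1, either way. A call with a gripper value outside its range is refused whole. The fingers move at their own pace and stop on an object; the grip force is fixed at half the most. Time passes only in rows, so rows that do not move let the fingers close. It gives the time, the measured TCP pose, the force and the opening at its end, in the units of the state.
- bot.read_state(): the state, without advancing time (a new reading comes with each control period).
- vision.capture(name): name is "side" or "top" or "wrist"; returns the picture (420x560x3 uint8, red, green, blue); there is no depth.
- vision.camera_model(name): a dict with "intrinsics" (3x3 intrinsics, pixels), "dist" ([k1, k2, p1, p2, k3] as OpenCV has them; the pictures are not rectified), "rvec" (rotation vector, rad) and "tvec" (3), from world to camera coordinates, as OpenCV has them. Camera axes: x right, y down, z forward; pixel columns grow to the right and rows downward; lengths in m; the calibration is good to about 2 mm. A picture is of the moment at which its call begins: read the wrist's pose just before it. camera_model takes no time and is no camera call; for the wrist camera it gives the pose at the moment of the call.
- ticket.hand_in(): hands the job in, once; it reports no verdict.
Trained networks look in the newest picture that a camera, given by its name, has taken for a name from the list of things; names that differ only in an ending like _2 or _b are one class to them, and where a whole thing is asked for, a point or a joint stands for the part that bears it (a point fixed in the world has none). Each returns a list of dicts, best first, with "score" (0 to 1); they miss things now and then, are a little off and sometimes report something else, mostly with a low value. They report only what shows in the picture. A call takes as long as a camera call.
- spotter.find_in(target, camera): "centre" ([column, row] in pixels, amid what is visible of it).
- spotter.tip_of(target, camera): "centre" ([column, row] in pixels: a listed point, or the origin of a listed thing).
The state is a dict: "time_s": time; "q": joint angles; "qvel": joint speeds; "effort": joint torques, N m; "eef_pos": TCP position; "ee_rot": TCP orientation; "ft_force": force on the tool from outside, world axes, zero at the start; "moment": the same for the moment, N m; "grip_width": finger opening in m.
Only numpy, scipy, OpenCV 4.12 (cv2) and the standard library are available. Lean on these libraries where they do the work, as an engineer would, in place of code of your own. Each camera call takes 0.05 s, during which the arm holds its last target.

## Working session

There is one attempt and no reset: what is moved stays moved. The work goes in short steps, Python scripts to look and compute and a tool call to move; the robot and the scene stay as the last step left them, time stands still between calls to the robot, and variables do not carry over. Pictures are saved under pics/ and viewed, and the job is handed in when it is done.

Besides the shell and the picture viewer there is one more tool, called after "Request:" as name([rows], argument=value, ...), one row to a line, values as JSON. move_arm: Moves the arm, as the interface text tells. Its arguments: {"type":"object","properties":{"deltas":{"type":"array"}},"required":["deltas"]}

```bash
mkdir -p pics; cat > h.py <<'E'
import numpy as np, cv2
from workcell import bot, vision, ticket, spotter
def snap(c,fn):
    im=vision.capture(c); cv2.imwrite('pics/'+fn,im[:,:,::-1]); return im
def ray(c,px,cm=None):
    m=cm or vision.camera_model(c)
    K=np.array(m['intrinsics'],float);d=np.array(m['dist'],float)
    R=cv2.Rodrigues(np.array(m['rvec'],float))[0];t=np.array(m['tvec'],float).reshape(3)
    u=cv2.undistortPoints(np.array([[px]],float),K,d)[0,0]
    return -R.T@t, R.T@np.array([u[0],u[1],1.])
def atz(c,px,z,cm=None):
    o,v=ray(c,px,cm); return o+v*(z-o[2])/v[2]
def proj(c,P,cm=None):
    m=cm or vision.camera_model(c)
    return cv2.projectPoints(np.array(P,float).reshape(-1,3),np.array(m['rvec'],float),np.array(m['tvec'],float),np.array(m['intrinsics'],float),np.array(m['dist'],float))[0].reshape(-1,2)
def tri(l):
    A=np.zeros((3,3));b=np.zeros(3)
    for o,v in l:
        v=v/np.linalg.norm(v);M=np.eye(3)-np.outer(v,v);A+=M;b+=M@o
    return np.linalg.solve(A,b)
E
python3 - <<'E'
from h import *
s=bot.read_state()
for k,v in s.items(): print(k,np.round(v,4))
print(bot.hold_point_z)
for c in ['side','top','wrist']: snap(c,c+'0.png')
for t in ['stand_axis','nut_grip','crank_grip','jam_nut','washer','adjuster','foot','pine_block','small_tin','bearing']:
    for c in ['side','top']:
        r=spotter.tip_of(t,c)
        print(t,c,[(np.round(x['centre'],1),round(x['score'],2)) for x in r[:2]])
E
```

```text
time_s 0.0
q [-1.3696  0.2592  0.0208  1.3337 -0.      1.4182]
qvel [0.0009 0.0014 0.     0.0003 0.0003 0.0004]
effort [ 1.00000e-04 -5.55644e+01  3.44524e+01  1.39000e-02 -2.00000e-04
  0.00000e+00]
eef_pos [ 0.1905 -0.5157  0.2307]
ee_rot [-2.5770e+00  1.7953e+00  1.5000e-03]
ft_force [ 1.0287 -0.2635 -0.6292]
moment [-0.0292 -0.0402 -0.0023]
grip_width 0.0855
0.0187
stand_axis side [(array([266.9, 211.8]), 0.55)]
stand_axis top [(array([297. , 187.7]), 0.83)]
nut_grip side [(array([266.8, 242.5]), 0.59), (array([284.3, 190.5]), 0.56)]
nut_grip top [(array([296.2, 228.2]), 0.85)]
crank_grip side [(array([283.4, 190. ]), 0.7), (array([291.1, 321.2]), 0.51)]
crank_grip top [(array([284.6, 197.2]), 0.84)]
jam_nut side [(array([269.7, 206.5]), 0.83), (array([267.6, 212.6]), 0.37)]
jam_nut top [(array([296. , 185.3]), 0.79), (array([364. , 210.5]), 0.38)]
washer side [(array([265.5, 208.7]), 0.65), (array([268.5, 207.6]), 0.3)]
washer top [(array([295., 188.]), 0.37)]
adjuster side [(array([267.1, 209.1]), 0.62)]
adjuster top [(array([297. , 187.3]), 0.64)]
foot side [(array([290.4, 318.3]), 0.41), (array([267.1, 221.7]), 0.37)]
foot top []
pine_block side [(array([269. , 244.1]), 0.59)]
pine_block top [(array([291.4, 199.4]), 0.91), (array([296. , 186.8]), 0.35)]
small_tin side [(array([286.4, 208.4]), 0.57)]
small_tin top [(array([213., 236.]), 0.94)]
bearing side [(array([288.4, 207.1]), 0.71), (array([289.7, 319.7]), 0.23)]
bearing top [(array([364.2, 210.6]), 0.68), (array([291.5, 201.9]), 0.24)]
```

View pics/side0.png

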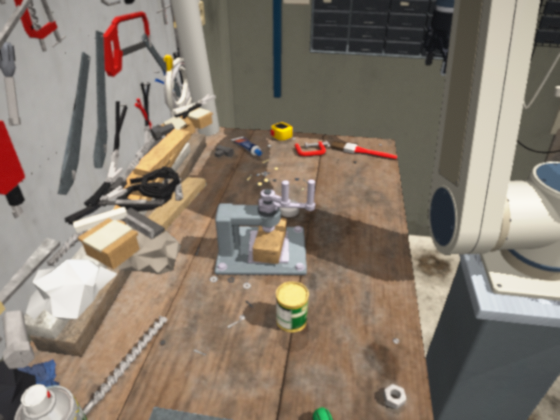

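View pics/top0.png

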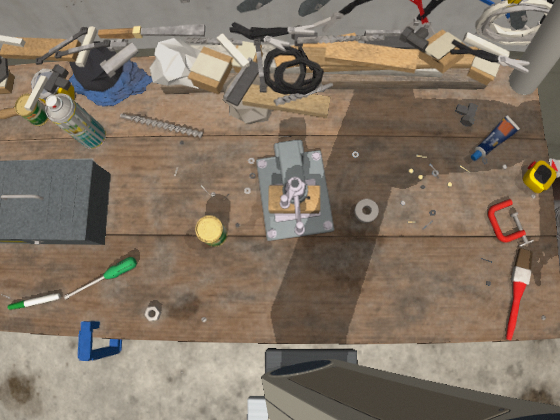

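View pics/wrist0.png

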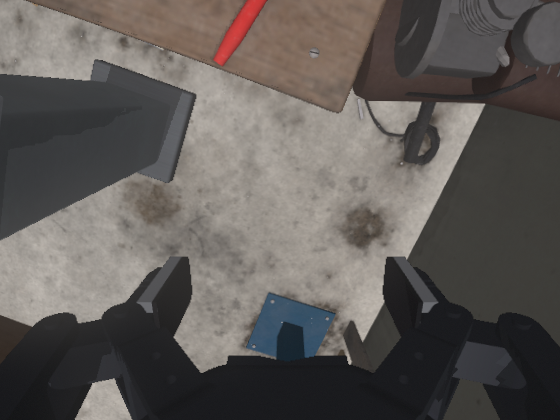

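```bash
python3 - <<'E'
from h import *
for t,z,px in [('axis',.112,(297,187.7)),('nutgrip',.169,(296.2,228.2)),('crankgrip',.178,(284.6,197.2)),('tin',0,(213,236)),('bearing',0,(364.2,210.6)),('block',.02,(291.4,199.4))]:
    print(t,np.round(atz('top',px,z),4))
for c in ['side','top']: print(c,np.round(ray(c,(280,210)),3), np.array(vision.camera_model(c)['intrinsics'])[0])
A=atz('top',(297,187.7),.112); print(proj('side',[A,atz('top',(296.2,228.2),.169),atz('top',(284.6,197.2),.178)]))
E
```

```text
axis [0.5798 0.0544 0.112 ]
nutgrip [0.4883 0.0555 0.169 ]
crankgrip [0.5448 0.0772 0.178 ]
tin [0.497  0.2417 0.    ]
bearing [ 0.5562 -0.0964  0.    ]
block [0.5767 0.0667 0.02  ]
side [[ 0.451  0.739  0.616]
 [ 0.121 -0.798 -0.59 ]] [417.62088763   0.         279.9648607 ]
top [[ 0.356  0.054  0.985]
 [ 0.199  0.039 -0.979]] [448.50109685   0.         284.90613387]
[[267.85533933 207.73245271]
 [313.59445223 188.73010441]
 [283.36070454 188.34198375]]
```

```bash
cat >> h.py <<'E'
def R_now(s): return cv2.Rodrigues(np.array(s['ee_rot'],float))[0]
def plan(goal,yaw=None):
    """goal TCP pos; yaw = angle of tool x in world (mod pi)"""
    s=bot.read_state();R=R_now(s);p=np.array(s['eef_pos'])
    d=R.T@(np.array(goal)-p)/0.05
    print('pos',np.round(p,4),'yawx',round(np.degrees(np.arctan2(R[1,0],R[0,0])),2),'z',np.round(R[:,2],3),'q6',round(s['q'][5],3),'total t (units)',np.round(d,3), 't',s['time_s'])
    if yaw is not None:
        cur=np.degrees(np.arctan2(R[1,0],R[0,0])); dy=(yaw-cur+90)%180-90
        print('roll deg',round(-dy,2),'units',round(-dy/6,2))
E
python3 - <<'E'
from h import *
s=bot.read_state();R=R_now(s);print(R.round(3))
m=vision.camera_model('wrist');o,v=ray('wrist',(280,210));print('cam in tool',(R.T@(o-np.array(s['eef_pos']))).round(3),(R.T@v).round(3), np.array(m['intrinsics']).round(1))
plan([.47,.055,.34],90)
E
```

```text
[[ 0.346 -0.938 -0.   ]
 [-0.938 -0.346  0.   ]
 [-0.     0.    -1.   ]]
cam in tool [ 0.    -0.073 -0.142] [-0.02   0.318  0.948] [[331.4   0.  286.9]
 [  0.  331.4 199.5]
 [  0.    0.    1. ]]
pos [ 0.1905 -0.5159  0.2313] yawx -69.73 z [-0.  0. -1.] q6 1.418 total t (units) [-8.775 -9.199 -2.174] t 1.15
roll deg 20.27 units 3.38
```

```bash
cat >> h.py <<'E'
def rows(goal,roll_deg,n,start=None,f=None):
    s=bot.read_state();R=R_now(s);p=np.array(s['eef_pos']);g=np.array(goal)
    st=(g-p)/n/0.05; r=roll_deg/n
    out=[]
    for i in range(n):
        d=R.T@st
        o={"tx":round(d[0],2),"ty":round(d[1],2),"tz":round(d[2],2),"roll":round(r/6,2)}
        if f is not None:o["fingers"]=f
        out.append(o); a=np.radians(r); R=R@np.array([[np.cos(a),-np.sin(a),0],[np.sin(a),np.cos(a),0],[0,0,1]])
    import json
    print(json.dumps(out))
E
python3 - <<'E'
from h import *
rows([.46,.055,.34],-159.7,28)
E
```

```text
[{"tx": -0.32, "ty": -0.32, "tz": -0.08, "roll": -0.95}, {"tx": -0.28, "ty": -0.35, "tz": -0.08, "roll": -0.95}, {"tx": -0.25, "ty": -0.38, "tz": -0.08, "roll": -0.95}, {"tx": -0.21, "ty": -0.4, "tz": -0.08, "roll": -0.95}, {"tx": -0.17, "ty": -0.42, "tz": -0.08, "roll": -0.95}, {"tx": -0.12, "ty": -0.43, "tz": -0.08, "roll": -0.95}, {"tx": -0.08, "ty": -0.44, "tz": -0.08, "roll": -0.95}, {"tx": -0.04, "ty": -0.45, "tz": -0.08, "roll": -0.95}, {"tx": 0.01, "ty": -0.45, "tz": -0.08, "roll": -0.95}, {"tx": 0.05, "ty": -0.45, "tz": -0.08, "roll": -0.95}, {"tx": 0.1, "ty": -0.44, "tz": -0.08, "roll": -0.95}, {"tx": 0.14, "ty": -0.43, "tz": -0.08, "roll": -0.95}, {"tx": 0.18, "ty": -0.41, "tz": -0.08, "roll": -0.95}, {"tx": 0.22, "ty": -0.39, "tz": -0.08, "roll": -0.95}, {"tx": 0.26, "ty": -0.37, "tz": -0.08, "roll": -0.95}, {"tx": 0.3, "ty": -0.34, "tz": -0.08, "roll": -0.95}, {"tx": 0.33, "ty": -0.31, "tz": -0.08, "roll": -0.95}, {"tx": 0.36, "ty": -0.27, "tz": -0.08, "roll": -0.95}, {"tx": 0.38, "ty": -0.24, "tz": -0.08, "roll": -0.95}, {"tx": 0.4, "ty": -0.2, "tz": -0.08, "roll": -0.95}, {"tx": 0.42, "ty": -0.16, "tz": -0.08, "roll": -0.95}, {"tx": 0.44, "ty": -0.11, "tz": -0.08, "roll": -0.95}, {"tx": 0.45, "ty": -0.07, "tz": -0.08, "roll": -0.95}, {"tx": 0.45, "ty": -0.03, "tz": -0.08, "roll": -0.95}, {"tx": 0.45, "ty": 0.02, "tz": -0.08, "roll": -0.95}, {"tx": 0.45, "ty": 0.06, "tz": -0.08, "roll": -0.95}, {"tx": 0.44, "ty": 0.11, "tz": -0.08, "roll": -0.95}, {"tx": 0.43, "ty": 0.15, "tz": -0.08, "roll": -0.95}]
```

Request:
move_arm([
  {"tx": -0.32,"ty": -0.32,"tz": -0.1,"roll": -0.95},
  {"tx": -0.28,"ty": -0.35,"tz": -0.1,"roll": -0.95},
  {"tx": -0.25,"ty": -0.38,"tz": -0.1,"roll": -0.95},
  {"tx": -0.21,"ty": -0.4,"tz": -0.1,"roll": -0.95},
  {"tx": -0.17,"ty": -0.42,"tz": -0.1,"roll": -0.95},
  {"tx": -0.12,"ty": -0.43,"tz": -0.1,"roll": -0.95},
  {"tx": -0.08,"ty": -0.44,"tz": -0.1,"roll": -0.95},
  {"tx": -0.04,"ty": -0.45,"tz": -0.1,"roll": -0.95},
  {"tx": 0.01,"ty": -0.45,"tz": -0.1,"roll": -0.95},
  {"tx": 0.05,"ty": -0.45,"tz": -0.1,"roll": -0.95},
  {"tx": 0.1,"ty": -0.44,"tz": -0.1,"roll": -0.95},
  {"tx": 0.14,"ty": -0.43,"tz": -0.1,"roll": -0.95},
])

```text
invalid input
```

```bash
python3 - <<'E'
from h import *
plan([.46,.055,.34],90); rows([.46,.055,.34],-98,17)
E
```

```text
pos [ 0.1905 -0.5159  0.2313] yawx -69.73 z [-0.  0. -1.] q6 1.418 total t (units) [-8.845 -9.012 -2.174] t 1.15
roll deg 20.27 units 3.38
[{"tx": -0.52, "ty": -0.53, "tz": -0.13, "roll": -0.96}, {"tx": -0.46, "ty": -0.58, "tz": -0.13, "roll": -0.96}, {"tx": -0.4, "ty": -0.62, "tz": -0.13, "roll": -0.96}, {"tx": -0.34, "ty": -0.66, "tz": -0.13, "roll": -0.96}, {"tx": -0.27, "ty": -0.69, "tz": -0.13, "roll": -0.96}, {"tx": -0.2, "ty": -0.72, "tz": -0.13, "roll": -0.96}, {"tx": -0.13, "ty": -0.73, "tz": -0.13, "roll": -0.96}, {"tx": -0.05, "ty": -0.74, "tz": -0.13, "roll": -0.96}, {"tx": 0.02, "ty": -0.74, "tz": -0.13, "roll": -0.96}, {"tx": 0.1, "ty": -0.74, "tz": -0.13, "roll": -0.96}, {"tx": 0.17, "ty": -0.72, "tz": -0.13, "roll": -0.96}, {"tx": 0.24, "ty": -0.7, "tz": -0.13, "roll": -0.96}, {"tx": 0.31, "ty": -0.67, "tz": -0.13, "roll": -0.96}, {"tx": 0.38, "ty": -0.64, "tz": -0.13, "roll": -0.96}, {"tx": 0.44, "ty": -0.6, "tz": -0.13, "roll": -0.96}, {"tx": 0.5, "ty": -0.55, "tz": -0.13, "roll": -0.96}, {"tx": 0.55, "ty": -0.5, "tz": -0.13, "roll": -0.96}]
```

Request:
move_arm([
  {"tx": -0.32,"ty": -0.32,"tz": -0.1,"roll": -0.95,"fingers": 40},
  {"tx": -0.28,"ty": -0.35,"tz": -0.1,"roll": -0.95,"fingers": 40},
  {"tx": -0.25,"ty": -0.38,"tz": -0.1,"roll": -0.95,"fingers": 40},
  {"tx": -0.21,"ty": -0.4,"tz": -0.1,"roll": -0.95,"fingers": 40},
  {"tx": -0.17,"ty": -0.42,"tz": -0.1,"roll": -0.95,"fingers": 40},
  {"tx": -0.12,"ty": -0.43,"tz": -0.1,"roll": -0.95,"fingers": 40},
  {"tx": -0.08,"ty": -0.44,"tz": -0.1,"roll": -0.95,"fingers": 40},
  {"tx": -0.04,"ty": -0.45,"tz": -0.1,"roll": -0.95,"fingers": 40},
  {"tx": 0.01,"ty": -0.45,"tz": -0.1,"roll": -0.95,"fingers": 40},
  {"tx": 0.05,"ty": -0.45,"tz": -0.1,"roll": -0.95,"fingers": 40},
  {"tx": 0.1,"ty": -0.44,"tz": -0.1,"roll": -0.95,"fingers": 40},
  {"tx": 0.14,"ty": -0.43,"tz": -0.1,"roll": -0.95,"fingers": 40},
])

```text
time_s: 2.35
eef_pos: [0.303, -0.2614, 0.2926]
ee_rot: [-3.141, -0.03, -0.001]
ft_force: [1.1, 0.7, -0.5]
grip_width: 0.0343
```

```bash
python3 - <<'E'
from h import *
plan([.46,.055,.34],90); rows([.46,.055,.34],-98,17)
E
```

```text
pos [ 0.303  -0.2614  0.2926] yawx 1.11 z [ 0.     0.001 -1.   ] q6 0.629 total t (units) [ 3.262 -6.266 -0.943] t 2.35
roll deg -88.89 units -14.82
[{"tx": 0.19, "ty": -0.37, "tz": -0.06, "roll": -0.96}, {"tx": 0.23, "ty": -0.35, "tz": -0.06, "roll": -0.96}, {"tx": 0.26, "ty": -0.32, "tz": -0.06, "roll": -0.96}, {"tx": 0.29, "ty": -0.29, "tz": -0.06, "roll": -0.96}, {"tx": 0.32, "ty": -0.26, "tz": -0.06, "roll": -0.96}, {"tx": 0.35, "ty": -0.23, "tz": -0.06, "roll": -0.96}, {"tx": 0.37, "ty": -0.19, "tz": -0.06, "roll": -0.96}, {"tx": 0.38, "ty": -0.16, "tz": -0.06, "roll": -0.96}, {"tx": 0.4, "ty": -0.12, "tz": -0.06, "roll": -0.96}, {"tx": 0.41, "ty": -0.08, "tz": -0.06, "roll": -0.96}, {"tx": 0.41, "ty": -0.04, "tz": -0.06, "roll": -0.96}, {"tx": 0.42, "ty": 0.01, "tz": -0.06, "roll": -0.96}, {"tx": 0.41, "ty": 0.05, "tz": -0.06, "roll": -0.96}, {"tx": 0.41, "ty": 0.09, "tz": -0.06, "roll": -0.96}, {"tx": 0.39, "ty": 0.13, "tz": -0.06, "roll": -0.96}, {"tx": 0.38, "ty": 0.17, "tz": -0.06, "roll": -0.96}, {"tx": 0.36, "ty": 0.21, "tz": -0.06, "roll": -0.96}]
```

Request:
move_arm([
  {"tx": 0.25,"ty": -0.5,"tz": -0.08,"roll": -1,"fingers": 40},
  {"tx": 0.3,"ty": -0.47,"tz": -0.08,"roll": -1,"fingers": 40},
  {"tx": 0.35,"ty": -0.43,"tz": -0.08,"roll": -1,"fingers": 40},
  {"tx": 0.39,"ty": -0.39,"tz": -0.08,"roll": -1,"fingers": 40},
  {"tx": 0.43,"ty": -0.35,"tz": -0.08,"roll": -1,"fingers": 40},
  {"tx": 0.46,"ty": -0.31,"tz": -0.08,"roll": -1,"fingers": 40},
  {"tx": 0.49,"ty": -0.26,"tz": -0.08,"roll": -1,"fingers": 40},
  {"tx": 0.51,"ty": -0.21,"tz": -0.08,"roll": -1,"fingers": 40},
  {"tx": 0.53,"ty": -0.16,"tz": -0.08,"roll": -1,"fingers": 40},
  {"tx": 0.54,"ty": -0.11,"tz": -0.08,"roll": -1,"fingers": 40},
  {"tx": 0.55,"ty": -0.05,"tz": -0.08,"roll": -1,"fingers": 40},
  {"tx": 0.55,"ty": 0.01,"tz": -0.08,"roll": -1,"fingers": 40},
])

```text
time_s: 3.55
eef_pos: [0.4384, 0.0565, 0.3447]
ee_rot: [2.47, 1.933, 0.005]
ft_force: [0.8, -0.4, -0.9]
grip_width: 0.0345
```

```bash
python3 - <<'E'
from h import *
plan([.44,.055,.34],90)
cm=vision.camera_model('wrist')
snap('wrist','w1.png')
for t in ['stand_axis','nut_grip','crank_grip','jam_nut','adjuster','foot']:
    r=spotter.tip_of(t,'wrist')
    print(t,[(np.round(x['centre'],1),round(x['score'],2)) for x in r[:2]], [atz('wrist',x['centre'],{'stand_axis':.112,'nut_grip':.169,'crank_grip':.178,'jam_nut':.121,'adjuster':.116,'foot':.08}[t],cm).round(4) for x in r[:1]])
E
```

```text
pos [0.4384 0.0565 0.3447] yawx 76.09 z [ 0.006 -0.002 -1.   ] q6 0.182 total t (units) [-0.022  0.037  0.094] t 3.55
roll deg -13.91 units -2.32
stand_axis [] []
nut_grip [(array([294.3, 225.9]), 0.95)] [array([0.4903, 0.0507, 0.169 ])]
crank_grip [(array([330.7, 269.4]), 0.68)] [array([0.5436, 0.077 , 0.178 ])]
jam_nut [(array([317.7, 274.7]), 0.82)] [array([0.5798, 0.0603, 0.121 ])]
adjuster [(array([314. , 272.4]), 0.92)] [array([0.5784, 0.0562, 0.116 ])]
foot [] []
```

View pics/w1.png

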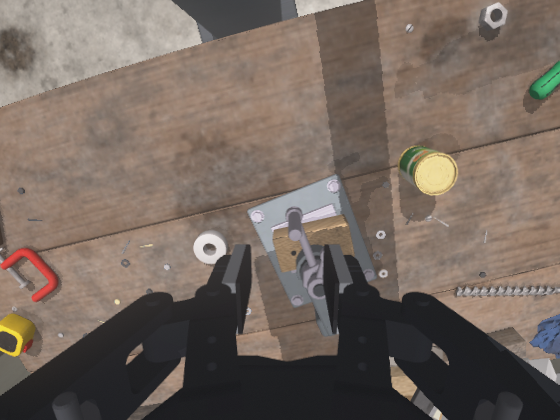

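```bash
python3 - <<'E'
from h import *
plan([.491,.052,.25],92); rows([.491,.052,.25],-16,5)
E
```

```text
pos [0.4379 0.0546 0.3443] yawx 75.72 z [ 0.005 -0.002 -1.   ] q6 0.184 total t (units) [0.213 1.031 1.891] t 3.9
roll deg -16.28 units -2.71
[{"tx": 0.04, "ty": 0.21, "tz": 0.38, "roll": -0.53}, {"tx": 0.03, "ty": 0.21, "tz": 0.38, "roll": -0.53}, {"tx": 0.02, "ty": 0.21, "tz": 0.38, "roll": -0.53}, {"tx": 0.01, "ty": 0.21, "tz": 0.38, "roll": -0.53}, {"tx": -0.0, "ty": 0.21, "tz": 0.38, "roll": -0.53}]
```

Request:
move_arm([
  {"tx": 0.04,"ty": 0.21,"tz": 0.39,"roll": -0.54,"fingers": 35},
  {"tx": 0.03,"ty": 0.21,"tz": 0.39,"roll": -0.54,"fingers": 35},
  {"tx": 0.02,"ty": 0.21,"tz": 0.39,"roll": -0.54,"fingers": 35},
  {"tx": 0.01,"ty": 0.21,"tz": 0.38,"roll": -0.54,"fingers": 35},
  {"tx": 0,"ty": 0.21,"tz": 0.38,"roll": -0.54,"fingers": 35},
  {"tx": 0,"ty": 0,"tz": 0,"roll": 0,"fingers": 35},
])

```text
time_s: 4.5
eef_pos: [0.4918, 0.0463, 0.2462]
ee_rot: [2.182, 2.249, 0.006]
ft_force: [-0.8, -0.0, 1.3]
grip_width: 0.0299
```

```bash
python3 - <<'E'
from h import *
cm=vision.camera_model('wrist')
snap('wrist','w2.png')
for t in ['nut_grip','crank_grip','adjuster']:
    r=spotter.tip_of(t,'wrist')
    print(t,[(np.round(x['centre'],1),round(x['score'],2)) for x in r[:2]], [atz('wrist',x['centre'],{'stand_axis':.112,'nut_grip':.169,'crank_grip':.178,'jam_nut':.121,'adjuster':.116,'foot':.08}[t],cm).round(4) for x in r[:1]])
plan([.491,.052,.152],92)
print(bot.read_state()['ft_force'])
E
```

```text
nut_grip [(array([293.7, 209.2]), 0.67), (array([297.6, 233. ]), 0.22)] [array([0.4917, 0.0503, 0.169 ])]
crank_grip [(array([327.6, 281.3]), 0.78)] [array([0.5429, 0.0766, 0.178 ])]
adjuster [(array([297.3, 279. ]), 0.72)] [array([0.5787, 0.0577, 0.116 ])]
pos [0.4922 0.047  0.2498] yawx 91.71 z [ 0.014 -0.004 -1.   ] q6 -0.103 total t (units) [ 0.109 -0.047  1.954] t 4.7
roll deg -0.29 units -0.05
[-1.00157324 -0.14742521 -0.11526538]
```

View pics/w2.png

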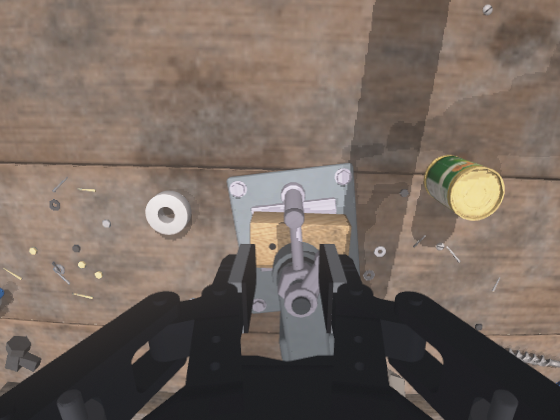

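```bash
python3 - <<'E'
from h import *
im=cv2.imread('pics/w2.png');c=cv2.resize(im[160:340,220:380],None,fx=4,fy=4,interpolation=3)[:600];cv2.imwrite('pics/z.png',c[:600,:640])
im=cv2.imread('pics/side0.png');c=cv2.resize(im[160:290,200:340],None,fx=4.5,fy=4.5,interpolation=3);cv2.imwrite('pics/z2.png',c)
print(proj('wrist',[[.5429,.0766,.197],[.5429,.0766,.153],[.579,.056,.16],[.579,.056,.112],[.4917,.0503,.187],[.4917,.0503,.135]]))
E
```

```text
[[329.27770403 292.4526144 ]
 [322.94817757 261.44401782]
 [295.77219842 304.08939788]
 [294.73860621 273.99480958]
 [293.07527895 215.52184797]
 [292.22274961 193.00726127]]
```

View pics/z.png

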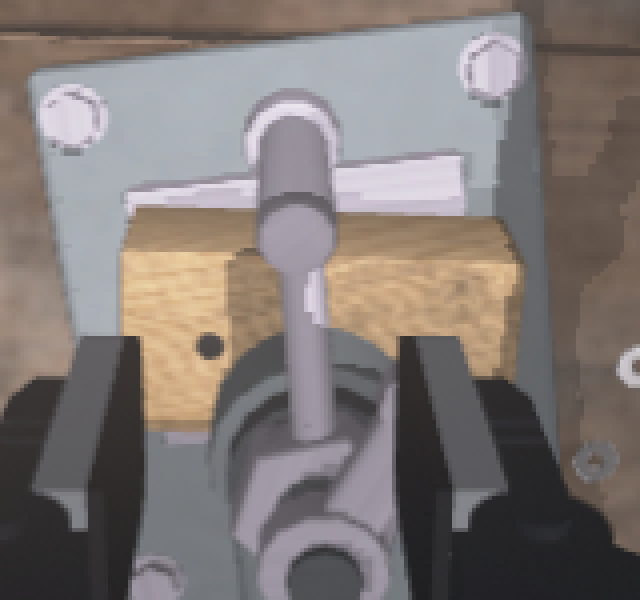

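View pics/z2.png

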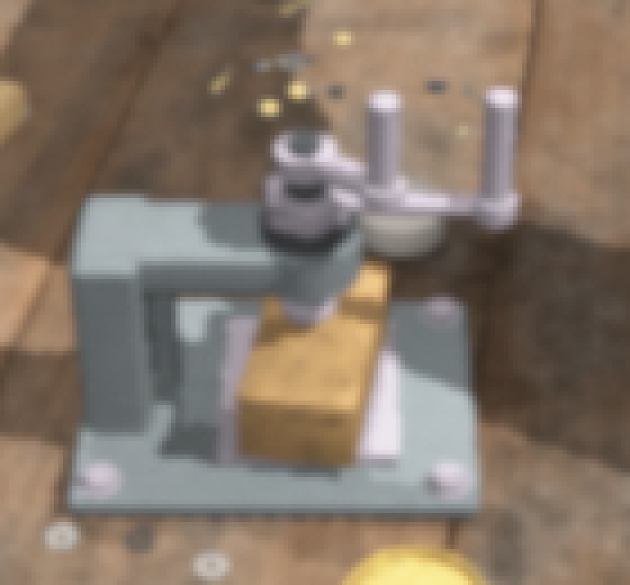

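Request:
move_arm([
  {"tx": 0.07,"ty": 0,"tz": 0.2,"roll": -0.7,"fingers": 35},
  {"tx": 0,"ty": 0,"tz": 0.3,"roll": 0,"fingers": 35},
  {"tx": 0,"ty": 0,"tz": 0.3,"roll": 0,"fingers": 35},
  {"tx": 0,"ty": 0,"tz": 0.3,"roll": 0,"fingers": 35},
  {"tx": 0,"ty": 0,"tz": 0.25,"roll": 0,"fingers": 35},
  {"tx": 0,"ty": 0,"tz": 0.2,"roll": 0,"fingers": 35},
])

```text
time_s: 5.3
eef_pos: [0.4947, 0.0498, 0.1791]
ee_rot: [2.092, 2.31, 0.025]
ft_force: [0.1, 0.2, 0.6]
grip_width: 0.0298
```

```bash
python3 - <<'E'
from h import *
plan([.493,.0505,.152],96)
im=snap('wrist','w3.png')
c=cv2.resize(im[120:400,160:420,::-1],None,fx=2.1,fy=2.1);cv2.imwrite('pics/z3.png',c)
E
```

```text
pos [0.4947 0.0498 0.1791] yawx 95.66 z [ 0.029 -0.005 -1.   ] q6 -0.166 total t (units) [ 0.022 -0.048  0.541] t 5.3
roll deg -0.34 units -0.06
```

View pics/z3.png

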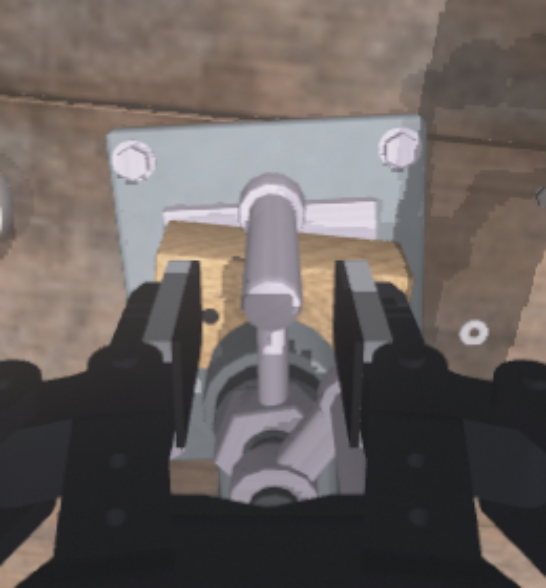

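Request:
move_arm([
  {"tx": 0.02,"ty": -0.05,"tz": 0.2,"roll": 0,"fingers": 35},
  {"tx": 0,"ty": 0,"tz": 0.2,"roll": 0,"fingers": 35},
  {"tx": 0,"ty": 0,"tz": 0.14,"roll": 0,"fingers": 25},
  {"tx": 0,"ty": 0,"tz": 0,"roll": 0,"fingers": 25},
])

```text
time_s: 5.75
eef_pos: [0.4924, 0.0505, 0.1501]
ee_rot: [2.093, 2.309, 0.026]
ft_force: [0.1, 0.0, -0.3]
grip_width: 0.0215
```

```bash
python3 - <<'E'
from h import *
plan([.493,.0505,.152],96)
s=bot.read_state();print(s['ft_force'],s['grip_width'])
im=snap('wrist','w4.png')
c=cv2.resize(im[120:400,160:420,::-1],None,fx=2.1,fy=2.1);cv2.imwrite('pics/z4.png',c)
E
```

```text
pos [0.4924 0.0505 0.1501] yawx 95.62 z [ 0.029 -0.005 -1.   ] q6 -0.164 total t (units) [-0.001  0.013 -0.039] t 5.75
roll deg -0.38 units -0.06
[ 0.1409852   0.00744657 -0.32770493] 0.02154680325732955
```

View pics/z4.png

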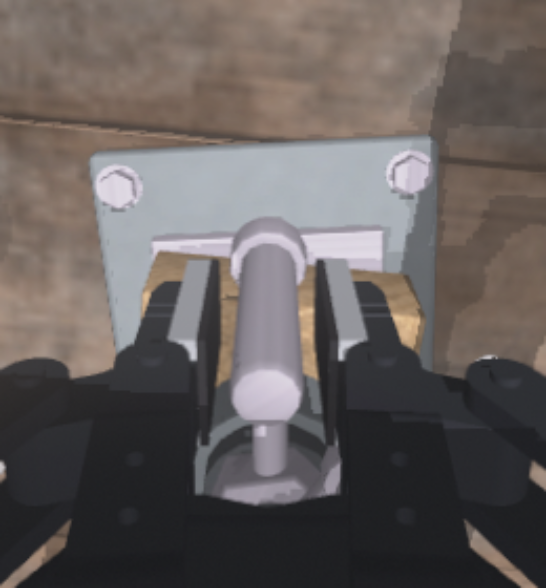

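Request:
move_arm([
  {"tx": -0.06,"ty": 0,"tz": 0,"roll": -0.2,"fingers": 25},
  {"tx": -0.08,"ty": 0.002,"tz": 0,"roll": -0.45,"fingers": 25},
  {"tx": -0.08,"ty": 0.002,"tz": 0,"roll": -0.45,"fingers": 25},
  {"tx": -0.08,"ty": 0.002,"tz": 0,"roll": -0.45,"fingers": 25},
  {"tx": -0.08,"ty": 0.002,"tz": 0,"roll": -0.45,"fingers": 25},
])

```text
time_s: 6.3
eef_pos: [0.497, 0.0332, 0.1516]
ee_rot: [1.822, 2.528, 0.029]
ft_force: [-0.4, 3.4, -2.6]
grip_width: 0.0216
```

```bash
cat >> h.py <<'E'
def st(ax=(.577,.060)):
    s=bot.read_state();R=R_now(s);p=np.array(s['eef_pos'])
    hp=p-R[:,2]*bot.hold_point_z
    d=hp[:2]-np.array(ax);a=np.arctan2(d[1],d[0]);f=np.array(s['ft_force'])
    print('t',round(s['time_s'],2),'tcp',p.round(4),'grasp',hp.round(4),'ang',round(np.degrees(a)%360,2),'r',round(np.hypot(*d),4),'yaw',round(np.degrees(np.arctan2(R[1,0],R[0,0])),1),'z',R[:2,2].round(3),'Fccw',round(-np.sin(a)*f[0]+np.cos(a)*f[1],2),'Fr',round(np.cos(a)*f[0]+np.sin(a)*f[1],2),'Fz',round(f[2],2),'w',round(s['grip_width'],4),'q6',round(s['q'][5],2))
E
python3 -c "
from h import *
st()"
```

```text
t 6.3 tcp [0.497  0.0332 0.1516] grasp [0.4964 0.0331 0.1703] ang 198.42 r 0.085 yaw 108.4 z [0.031 0.   ] Fccw -3.32 Fr -0.69 Fz -2.65 w 0.0216 q6 -0.43
```

Request:
move_arm([
  {"tx": -0.09,"ty": 0.002,"tz": 0,"roll": -0.48,"fingers": 25},
  {"tx": -0.09,"ty": 0.002,"tz": 0,"roll": -0.48,"fingers": 25},
  {"tx": -0.09,"ty": 0.002,"tz": 0,"roll": -0.48,"fingers": 25},
  {"tx": -0.09,"ty": 0.002,"tz": 0,"roll": -0.48,"fingers": 25},
  {"tx": -0.09,"ty": 0.002,"tz": 0,"roll": -0.48,"fingers": 25},
  {"tx": -0.09,"ty": 0.002,"tz": 0,"roll": -0.48,"fingers": 25},
])

```text
time_s: 6.9
eef_pos: [0.5088, 0.01, 0.1527]
ee_rot: [1.393, 2.79, 0.029]
ft_force: [-1.4, 2.2, 0.2]
grip_width: 0.0215
```

```bash
python3 -c "
from h import *
st()"
```

```text
t 6.9 tcp [0.5088 0.01   0.1527] grasp [0.5082 0.0098 0.1714] ang 216.11 r 0.0851 yaw 126.9 z [0.029 0.006] Fccw -2.62 Fr -0.12 Fz 0.25 w 0.0215 q6 -0.8
```

Request:
move_arm([
  {"tx": -0.09,"ty": 0.002,"tz": 0,"roll": -0.48,"fingers": 25},
  {"tx": -0.09,"ty": 0.002,"tz": 0,"roll": -0.48,"fingers": 25},
  {"tx": -0.09,"ty": 0.002,"tz": 0,"roll": -0.48,"fingers": 25},
  {"tx": 0,"ty": 0,"tz": 0,"roll": 0,"fingers": 25},
])

```text
time_s: 7.3
eef_pos: [0.5174, -0.0004, 0.1537]
ee_rot: [1.163, 2.894, 0.029]
ft_force: [-1.0, 1.7, 0.5]
grip_width: 0.0214
```

```bash
python3 -c "
from h import *
st()"
```

```text
t 7.3 tcp [ 5.174e-01 -4.000e-04  1.537e-01] grasp [ 5.169e-01 -5.000e-04  1.724e-01] ang 225.21 r 0.0853 yaw 136.2 z [0.028 0.009] Fccw -1.89 Fr -0.54 Fz 0.51 w 0.0214 q6 -0.98
```

Request:
move_arm([
  {"tx": 0.07,"ty": 0,"tz": 0,"roll": 0,"fingers": 35},
  {"tx": 0,"ty": 0,"tz": -0.2,"roll": 0,"fingers": 35},
  {"tx": 0,"ty": 0,"tz": -0.4,"roll": 0,"fingers": 35},
  {"tx": 0,"ty": 0,"tz": -0.5,"roll": 0,"fingers": 35},
  {"tx": 0,"ty": 0,"tz": -0.4,"roll": 0,"fingers": 35},
])

```text
time_s: 7.8
eef_pos: [0.5112, 0.0017, 0.2313]
ee_rot: [1.169, 2.894, 0.027]
ft_force: [0.7, 0.0, -0.4]
grip_width: 0.0301
```

```bash
python3 -c "
from h import *
st(); plan([.541,.078,.235],63); rows([.541,.078,.235],73,12)"
```

```text
t 7.8 tcp [0.5112 0.0017 0.2313] grasp [0.5108 0.0016 0.25  ] ang 221.42 r 0.0883 yaw 136.0 z [0.025 0.008] Fccw 0.42 Fr -0.52 Fz -0.39 w 0.0301 q6 -0.97
pos [0.5112 0.0017 0.2313] yawx 136.0 z [ 0.025  0.008 -1.   ] q6 -0.971 total t (units) [ 0.631  1.512 -0.046] t 7.8
roll deg 73.0 units 12.17
[{"tx": 0.05, "ty": 0.13, "tz": -0.0, "roll": 1.01}, {"tx": 0.07, "ty": 0.12, "tz": -0.0, "roll": 1.01}, {"tx": 0.08, "ty": 0.11, "tz": -0.0, "roll": 1.01}, {"tx": 0.09, "ty": 0.1, "tz": -0.0, "roll": 1.01}, {"tx": 0.1, "ty": 0.09, "tz": -0.0, "roll": 1.01}, {"tx": 0.11, "ty": 0.08, "tz": -0.0, "roll": 1.01}, {"tx": 0.12, "ty": 0.07, "tz": -0.0, "roll": 1.01}, {"tx": 0.12, "ty": 0.06, "tz": -0.0, "roll": 1.01}, {"tx": 0.13, "ty": 0.04, "tz": -0.0, "roll": 1.01}, {"tx": 0.13, "ty": 0.03, "tz": -0.0, "roll": 1.01}, {"tx": 0.14, "ty": 0.02, "tz": -0.0, "roll": 1.01}, {"tx": 0.14, "ty": 0.0, "tz": -0.0, "roll": 1.01}]
```

Request:
move_arm([
  {"tx": 0.05,"ty": 0.13,"tz": -0.05,"roll": 1,"fingers": 35},
  {"tx": 0.07,"ty": 0.12,"tz": 0,"roll": 1,"fingers": 35},
  {"tx": 0.08,"ty": 0.11,"tz": 0,"roll": 1,"fingers": 35},
  {"tx": 0.09,"ty": 0.1,"tz": 0,"roll": 1,"fingers": 35},
  {"tx": 0.1,"ty": 0.09,"tz": 0,"roll": 1,"fingers": 35},
  {"tx": 0.11,"ty": 0.08,"tz": 0,"roll": 1,"fingers": 35},
  {"tx": 0.12,"ty": 0.07,"tz": 0,"roll": 1,"fingers": 35},
  {"tx": 0.12,"ty": 0.06,"tz": 0,"roll": 1,"fingers": 35},
  {"tx": 0.13,"ty": 0.04,"tz": 0,"roll": 1,"fingers": 35},
  {"tx": 0.13,"ty": 0.03,"tz": 0,"roll": 1,"fingers": 35},
  {"tx": 0.14,"ty": 0.02,"tz": 0,"roll": 1,"fingers": 35},
  {"tx": 0.14,"ty": 0,"tz": 0,"roll": 1,"fingers": 35},
])

```text
time_s: 9.0
eef_pos: [0.5441, 0.0807, 0.2522]
ee_rot: [2.694, 1.576, 0.064]
ft_force: [-0.4, -1.0, -0.9]
grip_width: 0.0298
```

```bash
python3 - <<'E'
from h import *
st()
cm=vision.camera_model('wrist')
im=snap('wrist','w5.png')
for t in ['crank_grip','adjuster']:
    r=spotter.tip_of(t,'wrist')
    print(t,[(np.round(x['centre'],1),round(x['score'],2)) for x in r[:2]], [atz('wrist',x['centre'],{'crank_grip':.178,'adjuster':.116}[t],cm).round(4) for x in r[:1]])
c=cv2.resize(im[120:400,160:420,::-1],None,fx=2.1,fy=2.1);cv2.imwrite('pics/z5.png',c)
plan([.541,.078,.162],63)
for z in (.197,.153): print(proj('wrist',[.541,.078,z],cm))
E
```

```text
t 9.0 tcp [0.5441 0.0807 0.2522] grasp [0.5433 0.0806 0.2708] ang 148.59 r 0.0395 yaw 60.7 z [0.045 0.004] Fccw 1.04 Fr -0.18 Fz -0.85 w 0.0298 q6 0.5
crank_grip [(array([276.1, 206.7]), 0.78)] [array([0.5407, 0.0755, 0.178 ])]
adjuster [(array([278.4, 227.4]), 0.65)] [array([0.5787, 0.0557, 0.116 ])]
pos [0.5441 0.0805 0.2518] yawx 61.14 z [ 0.045  0.004 -0.999] q6 0.496 total t (units) [-0.12  -0.097  1.792] t 9.15
roll deg -1.86 units -0.31
[[279.58267648 215.68804411]]
[[279.31227316 194.07379752]]
```

View pics/z5.png

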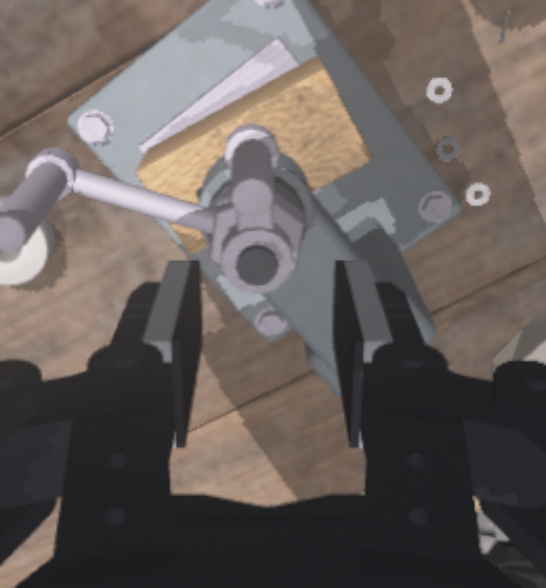

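Request:
move_arm([
  {"tx": -0.06,"ty": -0.05,"tz": 0.2,"roll": 0,"fingers": 35},
  {"tx": -0.05,"ty": -0.04,"tz": 0.25,"roll": 0,"fingers": 35},
  {"tx": 0,"ty": 0,"tz": 0.25,"roll": 0,"fingers": 35},
  {"tx": 0,"ty": 0,"tz": 0.25,"roll": 0,"fingers": 35},
  {"tx": 0,"ty": 0,"tz": 0.2,"roll": 0,"fingers": 35},
  {"tx": 0,"ty": 0,"tz": 0.05,"roll": 0,"fingers": 35},
])

```text
time_s: 9.75
eef_pos: [0.5377, 0.076, 0.1881]
ee_rot: [2.677, 1.602, 0.063]
ft_force: [-0.7, 0.7, 0.1]
grip_width: 0.0295
```

```bash
python3 - <<'E'
from h import *
st()
cm=vision.camera_model('wrist')
im=snap('wrist','w6.png')
c=cv2.resize(im[120:400,160:420,::-1],None,fx=2.1,fy=2.1);cv2.imwrite('pics/z6.png',c)
plan([.541,.078,.162],63)
for z in (.197,.153): print(proj('wrist',[.541,.078,z],cm))
print(atz('wrist',(282.9,242.9),.158,None))
E
```

```text
t 9.75 tcp [0.5377 0.076  0.1881] grasp [0.5369 0.0759 0.2068] ang 158.35 r 0.0432 yaw 61.8 z [0.045 0.003] Fccw -0.43 Fr 0.92 Fz 0.15 w 0.0295 q6 0.48
pos [0.5378 0.076  0.1882] yawx 61.82 z [ 0.045  0.003 -0.999] q6 0.476 total t (units) [0.053 0.017 0.527] t 9.8
roll deg -1.18 units -0.2
[[296.02569556 274.8471394 ]]
[[292.23978718 233.82041865]]
[0.54140058 0.07161535 0.158     ]
```

View pics/z6.png

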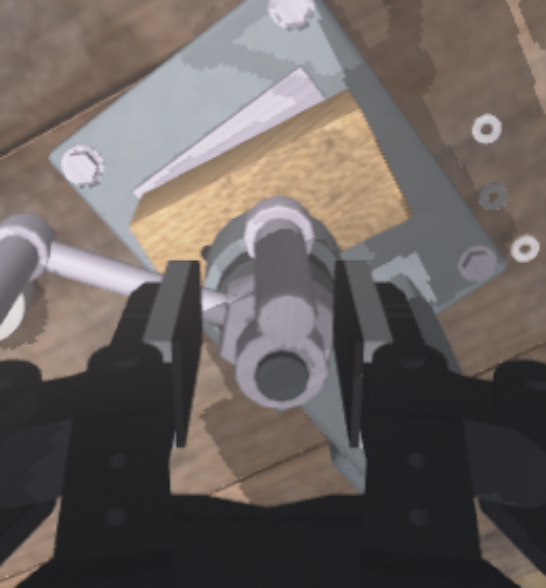

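```bash
python3 - <<'E'
from h import *
print(atz('wrist',(294.3,298.6),.16), atz('wrist',(297,268.6),.197), atz('wrist',(291,229.5),.155))
E
```

```text
[0.57660043 0.0603381  0.16      ] [0.53844455 0.07988689 0.197     ] [0.53750835 0.07900918 0.155     ]
```

```bash
python3 - <<'E'
from h import *
plan([.539,.0795,.162],63.5)
E
```

```text
pos [0.5378 0.076  0.1882] yawx 61.82 z [ 0.045  0.003 -0.999] q6 0.476 total t (units) [ 0.06  -0.032  0.526] t 9.8
roll deg -1.68 units -0.28
```

Request:
move_arm([
  {"tx": 0.06,"ty": -0.03,"tz": 0.1,"roll": -0.28,"fingers": 35},
  {"tx": 0,"ty": 0,"tz": 0.2,"roll": 0,"fingers": 35},
  {"tx": 0,"ty": 0,"tz": 0.2,"roll": 0,"fingers": 28},
  {"tx": 0,"ty": 0,"tz": 0,"roll": 0,"fingers": 23},
  {"tx": 0,"ty": 0,"tz": 0,"roll": 0,"fingers": 23},
])

```text
time_s: 10.3
eef_pos: [0.5395, 0.0797, 0.1618]
ee_rot: [2.649, 1.646, 0.064]
ft_force: [0.2, -0.5, 0.9]
grip_width: 0.0194
```

```bash
python3 - <<'E'
from h import *
st((.5766,.0603))
im=snap('wrist','w7.png')
c=cv2.resize(im[120:400,160:420,::-1],None,fx=2.1,fy=2.1);cv2.imwrite('pics/z7.png',c)
E
```

```text
t 10.3 tcp [0.5395 0.0797 0.1618] grasp [0.5386 0.0796 0.1805] ang 153.07 r 0.0426 yaw 63.7 z [0.047 0.003] Fccw 0.33 Fr -0.39 Fz 0.9 w 0.0194 q6 0.45
```

View pics/z7.png

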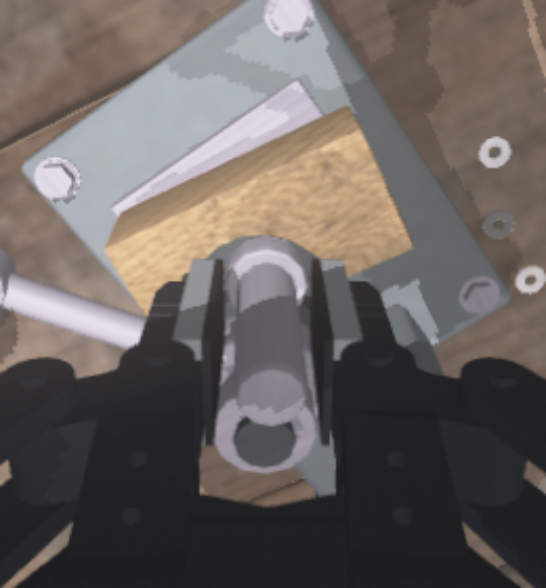

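Request:
move_arm([
  {"tx": 0.05,"ty": 0,"tz": 0,"roll": 0.3,"fingers": 23},
  {"tx": 0.045,"ty": 0.001,"tz": 0,"roll": 0.48,"fingers": 23},
  {"tx": 0.045,"ty": 0.001,"tz": 0,"roll": 0.48,"fingers": 23},
  {"tx": 0.045,"ty": 0.001,"tz": 0,"roll": 0.48,"fingers": 23},
  {"tx": 0.045,"ty": 0.001,"tz": 0,"roll": 0.48,"fingers": 23},
  {"tx": 0.045,"ty": 0.001,"tz": 0,"roll": 0.48,"fingers": 23},
])

```text
time_s: 10.95
eef_pos: [0.5463, 0.0891, 0.1626]
ee_rot: [2.865, 1.24, 0.062]
ft_force: [-1.0, -2.4, -1.5]
grip_width: 0.02
```

```bash
python3 - <<'E'
from h import *
st((.5766,.0603))
E
```

```text
t 10.95 tcp [0.5463 0.0891 0.1626] grasp [0.5455 0.0891 0.1813] ang 137.21 r 0.0424 yaw 46.8 z [ 0.044 -0.002] Fccw 2.49 Fr -0.88 Fz -1.52 w 0.02 q6 0.77
```

Request:
move_arm([
  {"tx": 0.045,"ty": 0.001,"tz": 0,"roll": 0.48,"fingers": 23},
  {"tx": 0.045,"ty": 0.001,"tz": 0,"roll": 0.48,"fingers": 23},
  {"tx": 0.045,"ty": 0.001,"tz": 0,"roll": 0.48,"fingers": 23},
])

```text
time_s: 11.25
eef_pos: [0.5504, 0.0925, 0.1627]
ee_rot: [2.955, 1.01, 0.06]
ft_force: [-2.5, -3.0, -1.7]
grip_width: 0.0198
```

```bash
python3 - <<'E'
from h import *
st((.5766,.0603))
im=snap('side','s1.png');c=cv2.resize(im[200:290,220:320,::-1],None,fx=6,fy=6,interpolation=3);cv2.imwrite('pics/s1z.png',c)
E
```

```text
t 11.25 tcp [0.5504 0.0925 0.1627] grasp [0.5496 0.0926 0.1814] ang 129.87 r 0.0421 yaw 37.8 z [ 0.042 -0.005] Fccw 3.82 Fr -0.73 Fz -1.68 w 0.0198 q6 0.93
```

View pics/s1z.png

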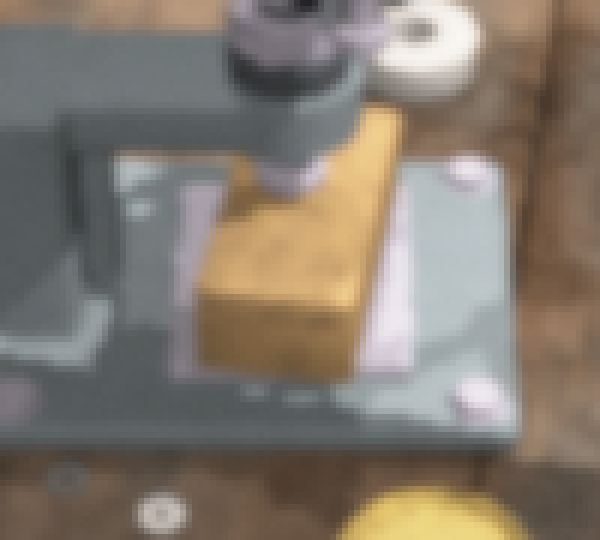

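Request:
move_arm([
  {"tx": 0,"ty": 0,"tz": 0,"roll": 0,"fingers": 23},
])

```text
time_s: 11.4
eef_pos: [0.5505, 0.0927, 0.1627]
ee_rot: [2.956, 1.007, 0.06]
ft_force: [-1.3, -0.4, -0.6]
grip_width: 0.0193
```

```bash
python3 - <<'E'
from h import *
for i in range(3): st((.5766,.0603));vision.capture('top')
E
```

```text
t 11.4 tcp [0.5505 0.0927 0.1627] grasp [0.5498 0.0927 0.1814] ang 129.59 r 0.0421 yaw 37.7 z [ 0.042 -0.005] Fccw 1.31 Fr 0.52 Fz -0.56 w 0.0193 q6 0.93
t 11.45 tcp [0.5506 0.0927 0.1627] grasp [0.5498 0.0928 0.1814] ang 129.54 r 0.0421 yaw 37.6 z [ 0.042 -0.005] Fccw 0.67 Fr -0.33 Fz -0.59 w 0.0197 q6 0.93
t 11.5 tcp [0.5506 0.0927 0.1627] grasp [0.5498 0.0928 0.1814] ang 129.56 r 0.0421 yaw 37.7 z [ 0.042 -0.004] Fccw -0.39 Fr 0.24 Fz -1.66 w 0.0197 q6 0.93
```

```bash
cat > lg.py <<'E'
from h import *
import sys,json
ax=(.5766,.0603); n=int(sys.argv[1]) if len(sys.argv)>1 else 3
def one():
    s=bot.read_state();R=R_now(s);p=np.array(s['eef_pos']);hp=p-R[:,2]*bot.hold_point_z
    d=hp[:2]-np.array(ax);a=np.arctan2(d[1],d[0]);f=np.array(s['ft_force']);m=np.array(s['moment'])
    return [s['time_s'],np.degrees(a)%360,np.hypot(*d)*1000,-np.sin(a)*f[0]+np.cos(a)*f[1],np.cos(a)*f[0]+np.sin(a)*f[1],f[2],m[0],m[1],m[2],s['effort'][0],s['effort'][5],np.degrees(np.arctan2(R[1,0],R[0,0]))]
L=[]
for i in range(n):
    L.append(one())
    if i<n-1: vision.capture('top')
L=np.array(L)
np.set_printoptions(suppress=True,linewidth=200)
print(' t, ang, r, Fccw, Fr, Fz, Mx,My,Mz, e0,e5,yaw');print(L.round(3))
print('mean Fccw',L[:,3].mean().round(2))
E
python3 lg.py 1
```

```text
t, ang, r, Fccw, Fr, Fz, Mx,My,Mz, e0,e5,yaw
[[ 11.55  129.545  42.094   1.173  -0.553  -0.282  -0.155   0.218  -0.051   0.303   0.025  37.66 ]]
mean Fccw 1.17
```

Request:
move_arm([
  {"tx": 0.045,"ty": 0.001,"tz": 0,"roll": 0.48,"fingers": 23},
  {"tx": 0.045,"ty": 0.001,"tz": 0,"roll": 0.48,"fingers": 23},
])

```text
time_s: 11.75
eef_pos: [0.5535, 0.0948, 0.1628]
ee_rot: [3.005, 0.857, 0.059]
ft_force: [-2.9, -2.3, -1.2]
grip_width: 0.0196
```

```bash
python3 lg.py 3
```

```text
t, ang, r, Fccw, Fr, Fz, Mx,My,Mz, e0,e5,yaw
[[ 11.75  124.578  42.      3.688  -0.309  -1.22   -0.344   0.424  -0.002   0.635  -0.922  31.851]
 [ 11.8   124.131  41.987   2.158   0.039  -1.175  -0.126   0.463  -0.031   0.209  -0.578  31.681]
 [ 11.85  124.2    42.047   2.217   0.364  -0.751  -0.113   0.41   -0.002   0.285   0.742  31.921]]
mean Fccw 2.69
```

Request:
move_arm([
  {"tx": 0.045,"ty": 0.001,"tz": 0,"roll": 0.48,"fingers": 23},
  {"tx": 0.045,"ty": 0.001,"tz": 0,"roll": 0.48,"fingers": 23},
])

```text
time_s: 12.05
eef_pos: [0.5569, 0.0968, 0.1628]
ee_rot: [3.045, 0.71, 0.059]
ft_force: [-2.6, -0.6, -1.9]
grip_width: 0.0202
```

```bash
python3 lg.py 3
```

```text
t, ang, r, Fccw, Fr, Fz, Mx,My,Mz, e0,e5,yaw
[[ 12.05  119.159  41.968   2.568   0.73   -1.869  -0.289   0.455  -0.045   0.45   -0.863  26.263]
 [ 12.1   118.73   41.987   1.271   0.416  -1.252  -0.115   0.496  -0.      0.065  -0.525  26.097]
 [ 12.15  118.735  42.001   1.37   -0.309  -0.564  -0.035   0.431   0.005   0.071   0.72   26.319]]
mean Fccw 1.74
```

Request:
move_arm([
  {"tx": 0.045,"ty": 0.001,"tz": 0,"roll": 0.48,"fingers": 23},
  {"tx": 0.045,"ty": 0.001,"tz": 0,"roll": 0.48,"fingers": 23},
])

```text
time_s: 12.35
eef_pos: [0.5605, 0.0986, 0.1629]
ee_rot: [3.078, 0.563, 0.059]
ft_force: [-3.4, -1.4, -1.3]
grip_width: 0.0195
```

```bash
python3 lg.py 3
```

```text
t, ang, r, Fccw, Fr, Fz, Mx,My,Mz, e0,e5,yaw
[[ 12.35  113.665  41.973   3.723   0.088  -1.253  -0.248   0.563  -0.01    0.291  -0.846  20.765]
 [ 12.4   113.265  41.987   2.301   0.218  -0.844  -0.014   0.474  -0.016  -0.031  -0.497  20.598]
 [ 12.45  113.291  42.051   1.91   -0.065  -0.499  -0.039   0.399   0.036  -0.097   0.7    20.81 ]]
mean Fccw 2.64
```

Request:
move_arm([
  {"tx": 0.045,"ty": 0.001,"tz": 0,"roll": 0.48,"fingers": 23},
])

```text
time_s: 12.55
eef_pos: [0.5623, 0.0995, 0.1629]
ee_rot: [3.091, 0.492, 0.059]
ft_force: [-3.1, -0.9, -2.0]
grip_width: 0.0196
```

```bash
python3 lg.py 3
```

```text
t, ang, r, Fccw, Fr, Fz, Mx,My,Mz, e0,e5,yaw
[[ 12.55  110.89   42.019   3.246   0.295  -1.986  -0.199   0.61    0.02    0.252  -1.396  18.101]
 [ 12.6   110.256  42.011   2.491   0.611  -0.82    0.013   0.529  -0.001  -0.113  -0.702  17.861]
 [ 12.65  110.317  42.076   1.568   0.697  -0.966   0.03    0.397  -0.041  -0.207   0.633  18.048]]
mean Fccw 2.43
```

```bash
cat >> lg.py <<'E'
A=np.radians(L[:,1]);Lv=.2
print('FM',(np.sin(A)*L[:,7]/Lv+np.cos(A)*L[:,6]/Lv).round(2),'Fr_M',(-np.cos(A)*L[:,7]/Lv+np.sin(A)*L[:,6]/Lv).round(2))
E
sed -i '/^print.. t, ang/d' lg.py; cat >> lg.py <<'E'
print(L[:,[0,1,3,9]].round(2).tolist(),'r',L[-1,2].round(1),'yaw',L[-1,11].round(1))
E
```

Request:
move_arm([
  {"tx": 0.045,"ty": 0.001,"tz": 0,"roll": 0.48,"fingers": 23},
  {"tx": 0.045,"ty": 0.001,"tz": 0,"roll": 0.48,"fingers": 23},
])

```text
time_s: 12.85
eef_pos: [0.5663, 0.1008, 0.163]
ee_rot: [3.113, 0.343, 0.059]
ft_force: [-2.3, -0.9, -1.9]
grip_width: 0.0195
```

```bash
python3 lg.py 3
```

```text
mean Fccw 2.47
FM [3.14 2.56 2.17] Fr_M [0.03 0.96 0.71]
[[12.85, 105.24, 2.44, -0.0], [12.9, 104.77, 2.94, -0.15], [12.95, 104.82, 2.03, -0.28]] r 42.1 yaw 12.6
```

Request:
move_arm([
  {"tx": 0.045,"ty": 0.001,"tz": 0,"roll": 0.48,"fingers": 23},
  {"tx": 0.045,"ty": 0.001,"tz": 0,"roll": 0.48,"fingers": 23},
])

```text
time_s: 13.15
eef_pos: [0.5702, 0.1017, 0.163]
ee_rot: [3.128, 0.195, 0.059]
ft_force: [-2.6, 0.3, -1.5]
grip_width: 0.0197
```

```bash
python3 lg.py 3
```

```text
mean Fccw 2.18
FM [3.21 2.48 2.35] Fr_M [0.28 1.06 0.69]
[[13.15, 99.76, 2.49, -0.2], [13.2, 99.28, 2.31, -0.26], [13.25, 99.33, 1.76, -0.42]] r 42.1 yaw 7.2
```

Request:
move_arm([
  {"tx": 0.045,"ty": 0.001,"tz": 0,"roll": 0.48,"fingers": 23},
  {"tx": 0.045,"ty": 0.001,"tz": 0,"roll": 0.48,"fingers": 23},
])

```text
time_s: 13.45
eef_pos: [0.5742, 0.1022, 0.1631]
ee_rot: [3.136, 0.048, 0.058]
ft_force: [-3.5, 0.6, -2.2]
grip_width: 0.0192
```

```bash
python3 lg.py 3
```

```text
mean Fccw 2.85
FM [3.22 2.38 2.02] Fr_M [0.44 1.09 0.84]
[[13.45, 94.25, 3.41, -0.39], [13.5, 93.79, 2.79, -0.29], [13.55, 93.86, 2.34, -0.55]] r 42.1 yaw 1.8
```

Request:
move_arm([
  {"tx": 0.045,"ty": 0.001,"tz": 0,"roll": 0.48,"fingers": 23},
  {"tx": 0.045,"ty": 0.001,"tz": 0,"roll": 0.48,"fingers": 23},
])

```text
time_s: 13.75
eef_pos: [0.5782, 0.1023, 0.1632]
ee_rot: [3.137, -0.1, 0.058]
ft_force: [-2.9, 0.0, -1.2]
grip_width: 0.0198
```

```bash
python3 lg.py 3
```

```text
mean Fccw 2.66
FM [3.21 2.62 2.49] Fr_M [0.66 0.65 0.69]
[[13.75, 88.8, 2.88, -0.59], [13.8, 88.34, 2.28, -0.39], [13.85, 88.37, 2.82, -0.71]] r 42.1 yaw -3.6
```

Request:
move_arm([
  {"tx": 0.045,"ty": 0.001,"tz": 0,"roll": 0.48,"fingers": 23},
  {"tx": 0.045,"ty": 0.001,"tz": 0,"roll": 0.48,"fingers": 23},
])

```text
time_s: 14.05
eef_pos: [0.5822, 0.1021, 0.1633]
ee_rot: [3.131, -0.247, 0.058]
ft_force: [-3.0, 0.8, -2.4]
grip_width: 0.0195
```

```bash
python3 lg.py 3; python3 - <<'E'
from h import *
im=snap('side','s2.png');c=cv2.resize(im[200:290,220:320,::-1],None,fx=6,fy=6,interpolation=3);cv2.imwrite('pics/s2z.png',c)
E
```

```text
mean Fccw 2.55
FM [3.22 2.64 2.11] Fr_M [0.71 0.9  0.59]
[[14.05, 83.3, 3.07, -0.79], [14.1, 82.82, 2.07, -0.41], [14.15, 82.89, 2.5, -0.83]] r 42.1 yaw -9.0
```

View pics/s2z.png

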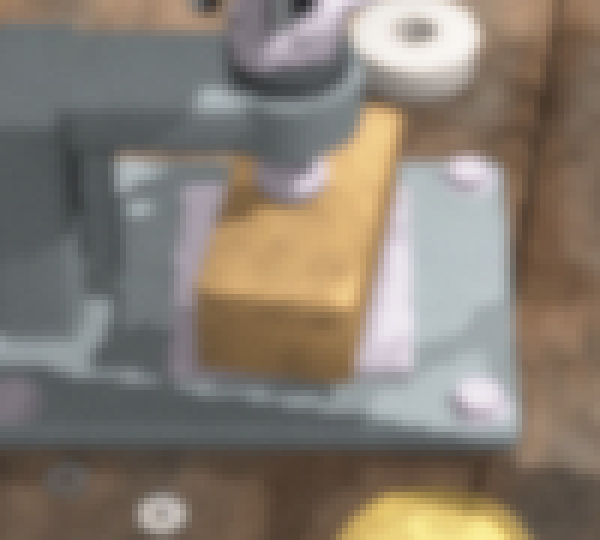

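Request:
move_arm([
  {"tx": 0.045,"ty": 0.001,"tz": 0,"roll": 0.48,"fingers": 23},
  {"tx": 0.045,"ty": 0.001,"tz": 0,"roll": 0.48,"fingers": 23},
])

```text
time_s: 14.4
eef_pos: [0.5862, 0.1014, 0.1636]
ee_rot: [-3.115, 0.394, -0.057]
ft_force: [-2.2, 1.6, -3.0]
grip_width: 0.0198
```

```bash
python3 lg.py 3
```

```text
mean Fccw 2.18
FM [3.55 2.85 2.04] Fr_M [0.43 0.68 0.45]
[[14.4, 77.79, 2.49, -0.92], [14.45, 77.31, 2.9, -0.46], [14.5, 77.35, 1.15, -0.93]] r 42.1 yaw -14.4
```

Request:
move_arm([
  {"tx": 0.045,"ty": 0.001,"tz": 0,"roll": 0.48,"fingers": 23},
  {"tx": 0.045,"ty": 0.001,"tz": 0,"roll": 0.48,"fingers": 23},
])

```text
time_s: 14.7
eef_pos: [0.5901, 0.1003, 0.1637]
ee_rot: [-3.09, 0.541, -0.057]
ft_force: [-2.6, 0.7, -2.5]
grip_width: 0.0198
```

```bash
python3 lg.py 3
```

```text
mean Fccw 2.24
FM [2.93 2.6  2.14] Fr_M [0.63 0.6  0.89]
[[14.7, 72.21, 2.73, -1.06], [14.75, 71.73, 2.0, -0.51], [14.8, 71.77, 1.99, -1.03]] r 42.1 yaw -19.8
```

Request:
move_arm([
  {"tx": 0.045,"ty": 0.001,"tz": 0,"roll": 0.48,"fingers": 23},
  {"tx": 0.045,"ty": 0.001,"tz": 0,"roll": 0.48,"fingers": 23},
])

```text
time_s: 15.0
eef_pos: [0.594, 0.0988, 0.1639]
ee_rot: [-3.059, 0.685, -0.056]
ft_force: [-3.0, 1.8, -2.6]
grip_width: 0.0197
```

```bash
python3 lg.py 3
```

```text
mean Fccw 2.71
FM [3.31 2.71 2.25] Fr_M [0.7  0.66 0.23]
[[15.0, 66.6, 3.43, -1.14], [15.05, 66.08, 2.66, -0.52], [15.1, 66.14, 2.04, -1.08]] r 42.1 yaw -25.3
```

Request:
move_arm([
  {"tx": 0.045,"ty": 0.001,"tz": 0,"roll": 0.48,"fingers": 23},
])

```text
time_s: 15.2
eef_pos: [0.5959, 0.0979, 0.1641]
ee_rot: [-3.042, 0.756, -0.056]
ft_force: [-3.1, 1.5, -1.9]
grip_width: 0.0196
```

```bash
python3 lg.py 3
```

```text
mean Fccw 2.87
FM [3.57 2.7  2.12] Fr_M [0.43 0.51 0.48]
[[15.2, 63.66, 3.42, -1.28], [15.25, 62.96, 2.46, -0.35], [15.3, 63.01, 2.75, -1.12]] r 42.1 yaw -28.0
```

Request:
move_arm([
  {"tx": 0.045,"ty": 0.001,"tz": 0,"roll": 0.48,"fingers": 23},
  {"tx": 0.045,"ty": 0.001,"tz": 0,"roll": 0.48,"fingers": 23},
])

```text
time_s: 15.5
eef_pos: [0.5997, 0.0959, 0.1643]
ee_rot: [-3.0, 0.9, -0.056]
ft_force: [-1.6, 2.1, -1.9]
grip_width: 0.0198
```

```bash
python3 lg.py 3
```

```text
mean Fccw 1.99
FM [3.37 2.3  2.16] Fr_M [0.39 0.65 0.24]
[[15.5, 57.79, 2.47, -1.3], [15.55, 57.3, 2.21, -0.55], [15.6, 57.31, 1.3, -1.16]] r 42.1 yaw -33.4
```

Request:
move_arm([
  {"tx": 0.045,"ty": 0.001,"tz": 0,"roll": 0.48,"fingers": 23},
])

```text
time_s: 15.7
eef_pos: [0.6015, 0.0947, 0.1644]
ee_rot: [-2.978, 0.969, -0.056]
ft_force: [-1.8, 2.0, -2.7]
grip_width: 0.0193
```

```bash
python3 lg.py 3
```

```text
mean Fccw 2.51
FM [3.33 2.66 2.08] Fr_M [0.68 0.18 0.32]
[[15.7, 54.83, 2.66, -1.41], [15.75, 54.15, 2.58, -0.27], [15.8, 54.2, 2.28, -1.17]] r 42.1 yaw -36.2
```

Request:
move_arm([
  {"tx": 0.045,"ty": 0.001,"tz": 0,"roll": 0.48,"fingers": 23},
  {"tx": 0.045,"ty": 0.001,"tz": 0,"roll": 0.48,"fingers": 23},
])

```text
time_s: 16.0
eef_pos: [0.605, 0.092, 0.1646]
ee_rot: [-2.926, 1.11, -0.055]
ft_force: [-2.4, 2.0, -1.9]
grip_width: 0.0198
```

```bash
python3 lg.py 3
```

```text
mean Fccw 2.23
FM [3.04 2.45 1.85] Fr_M [0.61 0.4  0.73]
[[16.0, 48.91, 3.09, -1.37], [16.05, 48.45, 1.82, -0.53], [16.1, 48.45, 1.79, -1.17]] r 42.2 yaw -41.6
```

Request:
move_arm([
  {"tx": 0.045,"ty": 0.001,"tz": 0,"roll": 0.48,"fingers": 23},
])

```text
time_s: 16.2
eef_pos: [0.6066, 0.0906, 0.1648]
ee_rot: [-2.898, 1.177, -0.055]
ft_force: [-1.7, 1.9, -1.8]
grip_width: 0.0196
```

```bash
python3 lg.py 3
```

```text
mean Fccw 1.98
FM [3.3  2.41 1.75] Fr_M [0.18 0.08 0.36]
[[16.2, 45.99, 2.57, -1.43], [16.25, 45.27, 1.74, -0.23], [16.3, 45.3, 1.64, -1.16]] r 42.2 yaw -44.3
```

Request:
move_arm([
  {"tx": 0.045,"ty": 0.001,"tz": 0,"roll": 0.48,"fingers": 23},
  {"tx": 0.045,"ty": 0.001,"tz": 0,"roll": 0.48,"fingers": 23},
])

```text
time_s: 16.5
eef_pos: [0.6096, 0.0874, 0.1649]
ee_rot: [-2.837, 1.314, -0.054]
ft_force: [-2.2, 2.0, -2.1]
grip_width: 0.0198
```

```bash
python3 lg.py 3
```

```text
mean Fccw 2.56
FM [3.1  2.09 1.76] Fr_M [0.25 0.11 0.17]
[[16.5, 40.06, 2.95, -1.38], [16.55, 39.56, 2.3, -0.47], [16.6, 39.58, 2.42, -1.15]] r 42.3 yaw -49.7
```

Request:
move_arm([
  {"tx": 0.045,"ty": 0.001,"tz": 0,"roll": 0.48,"fingers": 23},
])

```text
time_s: 16.7
eef_pos: [0.6111, 0.0858, 0.1651]
ee_rot: [-2.805, 1.379, -0.054]
ft_force: [-0.6, 2.4, -1.4]
grip_width: 0.0197
```

```bash
python3 lg.py 3;  python3 - <<'E'
from h import *
im=snap('side','s3.png');c=cv2.resize(im[200:290,220:320,::-1],None,fx=6,fy=6,interpolation=3);cv2.imwrite('pics/s3z.png',c)
E
```

```text
mean Fccw 2.14
FM [3.19 2.38 2.06] Fr_M [-0.07 -0.09 -0.13]
[[16.7, 37.05, 2.24, -1.45], [16.75, 36.4, 1.44, -0.18], [16.8, 36.45, 2.74, -1.13]] r 42.4 yaw -52.5
```

View pics/s3z.png

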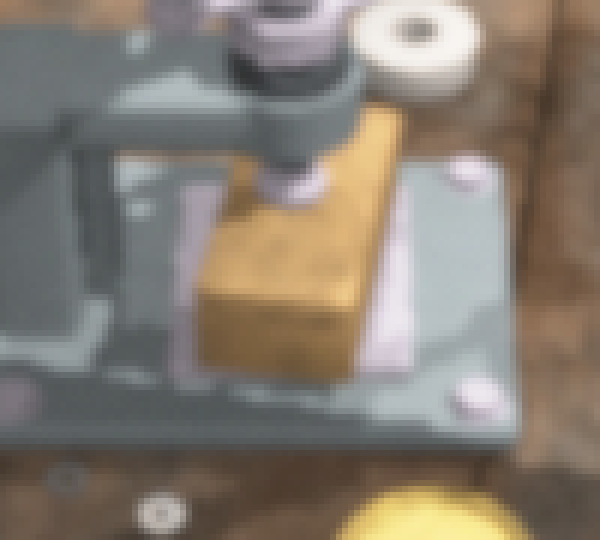

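Request:
move_arm([
  {"tx": 0.045,"ty": 0.003,"tz": 0,"roll": 0.48,"fingers": 23},
  {"tx": 0.045,"ty": 0.003,"tz": 0,"roll": 0.48,"fingers": 23},
])

```text
time_s: 17.05
eef_pos: [0.6134, 0.0824, 0.1652]
ee_rot: [-2.733, 1.511, -0.053]
ft_force: [-2.0, 5.1, -2.4]
grip_width: 0.0197
```

```bash
python3 lg.py 3
```

```text
mean Fccw 4.17
FM [4.76 3.83 3.34] Fr_M [0.3  0.42 0.37]
[[17.05, 31.52, 5.4, -2.61], [17.1, 31.28, 4.06, -1.99], [17.15, 31.26, 3.04, -2.36]] r 42.3 yaw -57.9
```

Request:
move_arm([
  {"tx": 0.045,"ty": 0.003,"tz": 0,"roll": 0.48,"fingers": 23},
])

```text
time_s: 17.25
eef_pos: [0.6141, 0.081, 0.1652]
ee_rot: [-2.697, 1.574, -0.051]
ft_force: [-2.8, 6.5, -2.1]
grip_width: 0.02
```

```bash
python3 lg.py 3; python3 -c "
from h import *
st()"
```

```text
mean Fccw 5.94
FM [6.56 5.86 5.18] Fr_M [0.05 0.33 0.7 ]
[[17.25, 29.34, 7.03, -3.47], [17.3, 28.97, 5.73, -2.79], [17.35, 28.99, 5.06, -3.13]] r 42.3 yaw -60.6
t 17.35 tcp [0.6143 0.0808 0.1652] grasp [0.6136 0.0808 0.1839] ang 29.61 r 0.0421 yaw -60.6 z [ 0.038 -0.   ] Fccw 5.05 Fr 0.83 Fz -1.9 w 0.0198 q6 2.62
```

Request:
move_arm([
  {"tx": -0.05,"ty": 0.002,"tz": 0,"roll": -0.4,"fingers": 23},
  {"tx": -0.05,"ty": 0.002,"tz": 0,"roll": -0.4,"fingers": 23},
])

```text
time_s: 17.55
eef_pos: [0.6123, 0.0845, 0.1657]
ee_rot: [-2.767, 1.45, -0.057]
ft_force: [-0.5, -0.5, -0.2]
grip_width: 0.02
```

```bash
python3 lg.py 3
```

```text
mean Fccw -0.03
FM [-0.05 -0.03  0.03] Fr_M [ 0.04 -0.22 -0.24]
[[17.55, 34.74, -0.13, -0.26], [17.6, 35.12, -0.02, -0.64], [17.65, 34.96, 0.06, 0.17]] r 42.5 yaw -55.4
```

Request:
move_arm([
  {"tx": -0.025,"ty": 0.001,"tz": 0,"roll": -0.25,"fingers": 23},
])

```text
time_s: 17.75
eef_pos: [0.6117, 0.0854, 0.166]
ee_rot: [-2.786, 1.414, -0.058]
ft_force: [0.3, 0.4, 0.6]
grip_width: 0.0193
```

```bash
python3 lg.py 2
```

```text
mean Fccw 0.17
FM [0.36 0.31] Fr_M [ 0.02 -0.1 ]
[[17.75, 36.15, 0.19, -0.08], [17.8, 36.42, 0.15, -0.39]] r 42.6 yaw -53.7
```

Request:
move_arm([
  {"tx": -0.018,"ty": 0.001,"tz": 0,"roll": -0.2,"fingers": 23},
])

```text
time_s: 17.9
eef_pos: [0.6112, 0.0861, 0.1662]
ee_rot: [-2.804, 1.38, -0.059]
ft_force: [0.3, -0.9, 0.2]
grip_width: 0.0197
```

```bash
python3 lg.py 2
```

```text
mean Fccw -0.55
FM [0.31 0.16] Fr_M [-0.08 -0.19]
[[17.9, 37.36, -0.9, -0.07], [17.95, 37.57, -0.21, -0.29]] r 42.6 yaw -52.3
```

Request:
move_arm([
  {"tx": -0.018,"ty": 0.002,"tz": 0,"roll": -0.2,"fingers": 23},
])

```text
time_s: 18.05
eef_pos: [0.6105, 0.0868, 0.1662]
ee_rot: [-2.82, 1.346, -0.06]
ft_force: [0.8, -1.0, -1.0]
grip_width: 0.0197
```

```bash
python3 lg.py 2
```

```text
mean Fccw -0.35
FM [-1.08  0.2 ] Fr_M [-0.21 -0.25]
[[18.05, 38.64, -1.26, 0.37], [18.1, 38.8, 0.57, -0.17]] r 42.5 yaw -50.9
```

Request:
move_arm([
  {"tx": -0.018,"ty": 0.002,"tz": 0,"roll": -0.2,"fingers": 23},
])

```text
time_s: 18.2
eef_pos: [0.61, 0.0873, 0.1663]
ee_rot: [-2.837, 1.313, -0.061]
ft_force: [0.8, -0.7, -0.1]
grip_width: 0.0198
```

```bash
python3 lg.py 2
```

```text
mean Fccw -1.14
FM [-1.46 -1.17] Fr_M [0.09 0.  ]
[[18.2, 39.73, -1.04, 0.76], [18.25, 39.94, -1.24, 0.28]] r 42.4 yaw -49.6
```

Request:
move_arm([
  {"tx": -0.018,"ty": 0.002,"tz": 0,"roll": -0.2,"fingers": 23},
])

```text
time_s: 18.35
eef_pos: [0.6094, 0.0879, 0.1663]
ee_rot: [-2.853, 1.279, -0.062]
ft_force: [1.1, -1.7, -0.9]
grip_width: 0.0195
```

```bash
python3 lg.py 2
```

```text
mean Fccw -2.05
FM [-1.99 -1.79] Fr_M [-0.15  0.24]
[[18.35, 40.8, -2.0, 1.19], [18.4, 40.97, -2.1, 0.76]] r 42.3 yaw -48.2
```

Request:
move_arm([
  {"tx": 0.05,"ty": 0.002,"tz": 0,"roll": 0.5,"fingers": 23},
  {"tx": 0.05,"ty": 0.002,"tz": 0,"roll": 0.5,"fingers": 23},
  {"tx": 0.025,"ty": 0.001,"tz": 0,"roll": 0.25,"fingers": 23},
])

```text
time_s: 18.7
eef_pos: [0.6124, 0.0836, 0.1664]
ee_rot: [-2.761, 1.461, -0.058]
ft_force: [-3.2, 1.9, 1.2]
grip_width: 0.0197
```

```bash
python3 lg.py 3
```

```text
mean Fccw 2.01
FM [3.14 2.01 1.72] Fr_M [-0.66 -0.27 -0.54]
[[18.7, 33.68, 3.33, -1.56], [18.75, 33.7, 0.56, -1.0], [18.8, 33.72, 2.14, -0.99]] r 42.1 yaw -55.7
```

Request:
move_arm([
  {"tx": 0.025,"ty": 0.001,"tz": 0,"roll": 0.25,"fingers": 23},
])

```text
time_s: 18.9
eef_pos: [0.6127, 0.0831, 0.1663]
ee_rot: [-2.742, 1.494, -0.056]
ft_force: [-2.4, 2.7, 0.9]
grip_width: 0.0197
```

```bash
python3 lg.py 3
```

```text
mean Fccw 3.62
FM [4.   4.14 3.89] Fr_M [-0.42 -0.61 -0.38]
[[18.9, 32.83, 3.59, -1.98], [18.95, 32.59, 3.09, -1.61], [19.0, 32.59, 4.2, -2.12]] r 42.0 yaw -57.2
```

Request:
move_arm([
  {"tx": -0.055,"ty": 0,"tz": 0,"roll": 0,"fingers": 30},
  {"tx": 0,"ty": 0,"tz": -0.2,"roll": 0,"fingers": 35},
  {"tx": 0,"ty": 0,"tz": -0.4,"roll": 0,"fingers": 35},
  {"tx": 0,"ty": 0,"tz": -0.4,"roll": 0,"fingers": 35},
  {"tx": 0,"ty": 0,"tz": -0.4,"roll": 0,"fingers": 35},
])

```text
time_s: 19.5
eef_pos: [0.6078, 0.0847, 0.2377]
ee_rot: [-2.745, 1.495, -0.054]
ft_force: [0.8, -0.8, -0.6]
grip_width: 0.0299
```

```bash
python3 lg.py 1; python3 - <<'E'
from h import *
im=snap('side','s4.png');c=cv2.resize(im[180:280,215:335,::-1],None,fx=6,fy=6,interpolation=3);cv2.imwrite('pics/s4z.png',c[:600])
plan([.519,-.002,.25],137); rows([.519,-.002,.25],-193,33)
E
```

```text
mean Fccw -1.08
FM [-0.02] Fr_M [-0.02]
[[19.5, 38.74, -1.08, 0.1]] r 39.1 yaw -57.2
pos [0.6087 0.0847 0.2416] yawx -57.18 z [ 0.042 -0.004 -0.999] q6 2.572 total t (units) [ 0.489  2.441 -0.239] t 19.55
roll deg -14.18 units -2.36
[{"tx": 0.01, "ty": 0.07, "tz": -0.01, "roll": -0.97}, {"tx": 0.01, "ty": 0.08, "tz": -0.01, "roll": -0.97}, {"tx": -0.0, "ty": 0.08, "tz": -0.01, "roll": -0.97}, {"tx": -0.01, "ty": 0.07, "tz": -0.01, "roll": -0.97}, {"tx": -0.02, "ty": 0.07, "tz": -0.01, "roll": -0.97}, {"tx": -0.02, "ty": 0.07, "tz": -0.01, "roll": -0.97}, {"tx": -0.03, "ty": 0.07, "tz": -0.01, "roll": -0.97}, {"tx": -0.04, "ty": 0.07, "tz": -0.01, "roll": -0.97}, {"tx": -0.04, "ty": 0.06, "tz": -0.01, "roll": -0.97}, {"tx": -0.05, "ty": 0.06, "tz": -0.01, "roll": -0.97}, {"tx": -0.06, "ty": 0.05, "tz": -0.01, "roll": -0.97}, {"tx": -0.06, "ty": 0.05, "tz": -0.01, "roll": -0.97}, {"tx": -0.06, "ty": 0.04, "tz": -0.01, "roll": -0.97}, {"tx": -0.07, "ty": 0.03, "tz": -0.01, "roll": -0.97}, {"tx": -0.07, "ty": 0.03, "tz": -0.01, "roll": -0.97}, {"tx": -0.07, "ty": 0.02, "tz": -0.01, "roll
[... 259 characters left out ...]
"tz": -0.01, "roll": -0.97}, {"tx": -0.07, "ty": -0.03, "tz": -0.01, "roll": -0.97}, {"tx": -0.07, "ty": -0.03, "tz": -0.01, "roll": -0.97}, {"tx": -0.06, "ty": -0.04, "tz": -0.01, "roll": -0.97}, {"tx": -0.06, "ty": -0.05, "tz": -0.01, "roll": -0.97}, {"tx": -0.05, "ty": -0.05, "tz": -0.01, "roll": -0.97}, {"tx": -0.05, "ty": -0.06, "tz": -0.01, "roll": -0.97}, {"tx": -0.04, "ty": -0.06, "tz": -0.01, "roll": -0.97}, {"tx": -0.03, "ty": -0.07, "tz": -0.01, "roll": -0.97}, {"tx": -0.03, "ty": -0.07, "tz": -0.01, "roll": -0.97}, {"tx": -0.02, "ty": -0.07, "tz": -0.01, "roll": -0.97}, {"tx": -0.01, "ty": -0.07, "tz": -0.01, "roll": -0.97}, {"tx": -0.01, "ty": -0.08, "tz": -0.01, "roll": -0.97}]
```

View pics/s4z.png

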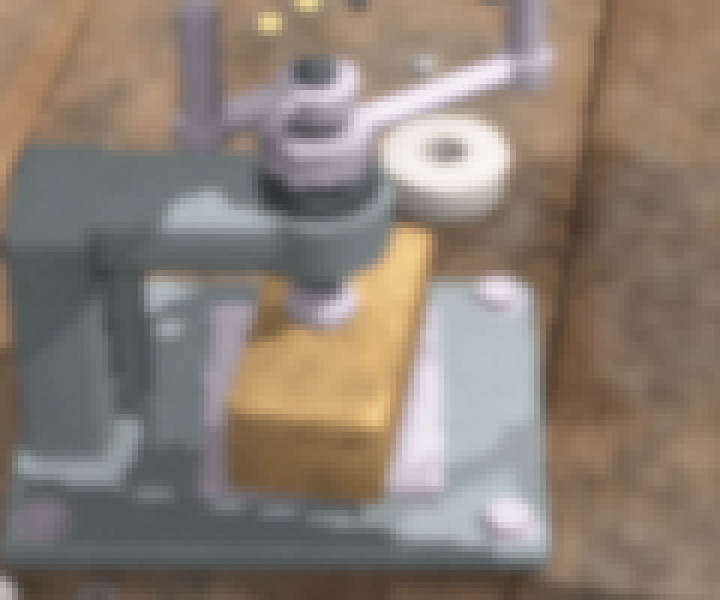

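Request:
move_arm([
  {"tx": 0.01,"ty": 0.07,"tz": -0.02,"roll": -1,"fingers": 35},
  {"tx": 0.01,"ty": 0.08,"tz": -0.02,"roll": -1,"fingers": 35},
  {"tx": 0,"ty": 0.08,"tz": -0.02,"roll": -1,"fingers": 35},
  {"tx": -0.01,"ty": 0.07,"tz": -0.02,"roll": -1,"fingers": 35},
  {"tx": -0.02,"ty": 0.07,"tz": -0.02,"roll": -1,"fingers": 35},
  {"tx": -0.02,"ty": 0.07,"tz": -0.02,"roll": -1,"fingers": 35},
  {"tx": -0.03,"ty": 0.07,"tz": 0,"roll": -1,"fingers": 35},
  {"tx": -0.04,"ty": 0.07,"tz": 0,"roll": -1,"fingers": 35},
  {"tx": -0.04,"ty": 0.06,"tz": 0,"roll": -1,"fingers": 35},
  {"tx": -0.05,"ty": 0.06,"tz": 0,"roll": -1,"fingers": 35},
  {"tx": -0.06,"ty": 0.05,"tz": 0,"roll": -1,"fingers": 35},
  {"tx": -0.06,"ty": 0.05,"tz": 0,"roll": -1,"fingers": 35},
])

```text
time_s: 20.75
eef_pos: [0.5789, 0.0488, 0.2582]
ee_rot: [3.084, 0.484, 0.09]
ft_force: [0.6, 0.7, 0.4]
grip_width: 0.0298
```

Request:
move_arm([
  {"tx": -0.07,"ty": 0.04,"tz": 0,"roll": -1,"fingers": 35},
  {"tx": -0.07,"ty": 0.03,"tz": 0,"roll": -1,"fingers": 35},
  {"tx": -0.07,"ty": 0.03,"tz": 0,"roll": -1,"fingers": 35},
  {"tx": -0.07,"ty": 0.02,"tz": 0,"roll": -1,"fingers": 35},
  {"tx": -0.07,"ty": 0.01,"tz": 0,"roll": -1,"fingers": 35},
  {"tx": -0.08,"ty": 0,"tz": 0,"roll": -1,"fingers": 35},
  {"tx": -0.08,"ty": -0.01,"tz": 0,"roll": -1,"fingers": 35},
  {"tx": -0.07,"ty": -0.01,"tz": 0,"roll": -1,"fingers": 35},
  {"tx": -0.07,"ty": -0.02,"tz": 0,"roll": -1,"fingers": 35},
  {"tx": -0.07,"ty": -0.03,"tz": 0,"roll": -1,"fingers": 35},
  {"tx": -0.07,"ty": -0.03,"tz": 0,"roll": -1,"fingers": 35},
  {"tx": -0.06,"ty": -0.04,"tz": 0,"roll": -1,"fingers": 35},
])

```text
time_s: 21.95
eef_pos: [0.5514, 0.0097, 0.2665]
ee_rot: [2.117, 2.233, 0.06]
ft_force: [0.9, -0.6, 0.1]
grip_width: 0.0297
```

```bash
python3 - <<'E'
from h import *
plan([.519,-.002,.235],137); rows([.519,-.002,.235],-53,9)
E
```

```text
pos [0.5514 0.0097 0.2665] yawx 93.0 z [ 0.073 -0.016 -0.997] q6 -0.185 total t (units) [-0.187 -0.703  0.585] t 21.95
roll deg -44.0 units -7.33
[{"tx": -0.02, "ty": -0.08, "tz": 0.07, "roll": -0.98}, {"tx": -0.01, "ty": -0.08, "tz": 0.07, "roll": -0.98}, {"tx": -0.0, "ty": -0.08, "tz": 0.07, "roll": -0.98}, {"tx": 0.0, "ty": -0.08, "tz": 0.07, "roll": -0.98}, {"tx": 0.01, "ty": -0.08, "tz": 0.07, "roll": -0.98}, {"tx": 0.02, "ty": -0.08, "tz": 0.07, "roll": -0.98}, {"tx": 0.03, "ty": -0.08, "tz": 0.07, "roll": -0.98}, {"tx": 0.04, "ty": -0.07, "tz": 0.07, "roll": -0.98}, {"tx": 0.04, "ty": -0.07, "tz": 0.07, "roll": -0.98}]
```

Request:
move_arm([
  {"tx": -0.02,"ty": -0.09,"tz": 0.03,"roll": -0.9,"fingers": 35},
  {"tx": -0.01,"ty": -0.09,"tz": 0.03,"roll": -0.9,"fingers": 35},
  {"tx": 0,"ty": -0.09,"tz": 0.03,"roll": -0.9,"fingers": 35},
  {"tx": 0,"ty": -0.09,"tz": 0.03,"roll": -0.9,"fingers": 35},
  {"tx": 0.01,"ty": -0.09,"tz": 0.03,"roll": -0.9,"fingers": 35},
  {"tx": 0.02,"ty": -0.09,"tz": 0.03,"roll": -0.9,"fingers": 35},
  {"tx": 0.03,"ty": -0.09,"tz": 0.03,"roll": -0.9,"fingers": 35},
  {"tx": 0.04,"ty": -0.08,"tz": 0.03,"roll": -0.9,"fingers": 35},
])

```text
time_s: 22.75
eef_pos: [0.5178, -0.0037, 0.2583]
ee_rot: [1.091, 2.855, 0.015]
ft_force: [-0.2, 0.0, -0.0]
grip_width: 0.0298
```

```bash
python3 - <<'E'
from h import *
cm=vision.camera_model('wrist')
im=snap('wrist','w8.png')
r=spotter.tip_of('nut_grip','wrist');print([(np.round(x['centre'],1),round(x['score'],2)) for x in r[:2]],[atz('wrist',x['centre'],.1715,cm).round(4) for x in r[:1]])
c=cv2.resize(im[120:400,160:420,::-1],None,fx=2.1,fy=2.1);cv2.imwrite('pics/z8.png',c)
plan([.5195,-.0025,.153],137)
for z in (.187,.135): print((proj('wrist',[.5192,-.0024,z+.002],cm)-[160,120])*2.1)
E
```

```text
[] []
pos [ 0.5175 -0.0037  0.2582] yawx 137.93 z [ 0.082 -0.021 -0.996] q6 -1.004 total t (units) [ 0.144 -0.04   2.1  ] t 22.85
roll deg 0.93 units 0.15
[[282.05423801 195.54944412]]
[[289.44720262 147.15367521]]
```

View pics/z8.png

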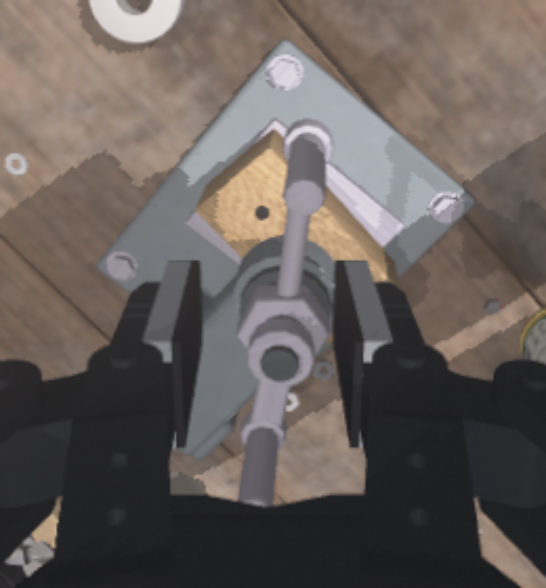

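```bash
python3 - <<'E'
from h import *
a=atz('wrist',(160+304/2.1,120+192/2.1),.189);b=atz('wrist',(160+309/2.1,120+140/2.1),.138);h=atz('wrist',(160+279/2.1,120+362/2.1),.16)
print(a,b,h)
ax=np.array([.5766,.0603])
for p in(a,b):
    d=p[:2]-ax;print(np.degrees(np.arctan2(d[1],d[0]))%360,np.hypot(*d))
R=R_now(bot.read_state());m=(a[:2]+b[:2])/2
print(m);g=np.array([m[0],m[1],.171]);plan(g+R[:,2]*.0187,134)
E
```

```text
[0.51279257 0.00129931 0.189     ] [5.11027854e-01 2.37595336e-04 1.38000000e-01] [0.57644394 0.05805818 0.16      ]
222.75857578602862 0.08690494411169541
222.4888852277323 0.08892243131441527
[0.51191021 0.00076845]
pos [ 0.5175 -0.0037  0.2582] yawx 137.93 z [ 0.082 -0.021 -0.996] q6 -1.004 total t (units) [ 0.273 -0.078  2.101] t 22.85
roll deg 3.93 units 0.65
```

```bash
python3 - <<'E'
from h import *
plan([.515,.0011,.1525],133)
E
```

```text
pos [ 0.5175 -0.0037  0.2582] yawx 137.93 z [ 0.082 -0.021 -0.996] q6 -1.004 total t (units) [ 0.26  -0.047  2.101] t 22.85
roll deg 4.93 units 0.82
```

Request:
move_arm([
  {"tx": 0.13,"ty": -0.02,"tz": 0.1,"roll": 0.4,"fingers": 35},
  {"tx": 0.13,"ty": -0.02,"tz": 0.2,"roll": 0.4,"fingers": 35},
  {"tx": 0,"ty": 0,"tz": 0.25,"roll": 0,"fingers": 35},
  {"tx": 0,"ty": 0,"tz": 0.25,"roll": 0,"fingers": 35},
  {"tx": 0,"ty": 0,"tz": 0.25,"roll": 0,"fingers": 35},
  {"tx": 0,"ty": 0,"tz": 0.25,"roll": 0,"fingers": 35},
  {"tx": 0,"ty": 0,"tz": 0.1,"roll": 0,"fingers": 35},
])

```text
time_s: 23.55
eef_pos: [0.5155, 0.0018, 0.1901]
ee_rot: [1.247, 2.782, 0.024]
ft_force: [-0.1, -0.3, -0.6]
grip_width: 0.0301
```

```bash
python3 - <<'E'
from h import *
cm=vision.camera_model('wrist')
im=snap('wrist','w9.png')
c=cv2.resize(im[120:400,160:420,::-1],None,fx=2.1,fy=2.1);cv2.imwrite('pics/z9.png',c)
plan([.515,.0011,.1525],133)
E
```

```text
pos [0.5155 0.0018 0.1898] yawx 131.62 z [ 0.091 -0.024 -0.996] q6 -0.883 total t (units) [ 0.055 -0.055  0.742] t 23.6
roll deg -1.38 units -0.23
```

View pics/z9.png

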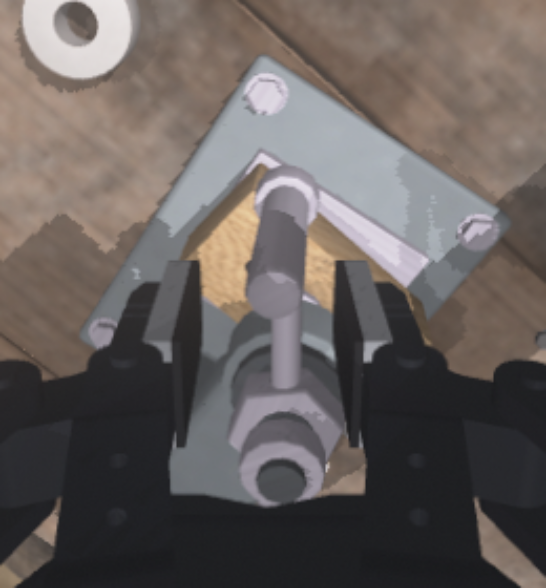

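Request:
move_arm([
  {"tx": 0.04,"ty": -0.03,"tz": 0.2,"roll": -0.2,"fingers": 35},
  {"tx": 0,"ty": 0,"tz": 0.2,"roll": 0,"fingers": 35},
  {"tx": 0,"ty": 0,"tz": 0.2,"roll": 0,"fingers": 35},
  {"tx": 0,"ty": 0,"tz": 0.12,"roll": 0,"fingers": 30},
  {"tx": 0,"ty": 0,"tz": 0,"roll": 0,"fingers": 27},
])

```text
time_s: 24.1
eef_pos: [0.5171, 0.0013, 0.1519]
ee_rot: [1.218, 2.793, 0.022]
ft_force: [0.1, 0.7, -0.4]
grip_width: 0.023
```

```bash
python3 lg.py 2; python3 - <<'E'
from h import *
st()
im=snap('wrist','w10.png')
c=cv2.resize(im[120:400,160:420,::-1],None,fx=2.1,fy=2.1);cv2.imwrite('pics/z10.png',c)
E
```

```text
mean Fccw -0.04
FM [-0.36 -0.35] Fr_M [0.34 0.07]
[[24.1, 223.71, -0.38, 0.0], [24.15, 223.77, 0.3, -0.01]] r 84.7 yaw 132.8
t 24.15 tcp [0.5172 0.0013 0.1523] grasp [0.5155 0.0017 0.171 ] ang 223.44 r 0.0848 yaw 132.8 z [ 0.093 -0.024] Fccw 0.29 Fr -1.36 Fz 0.03 w 0.023 q6 -0.9
```

View pics/z10.png

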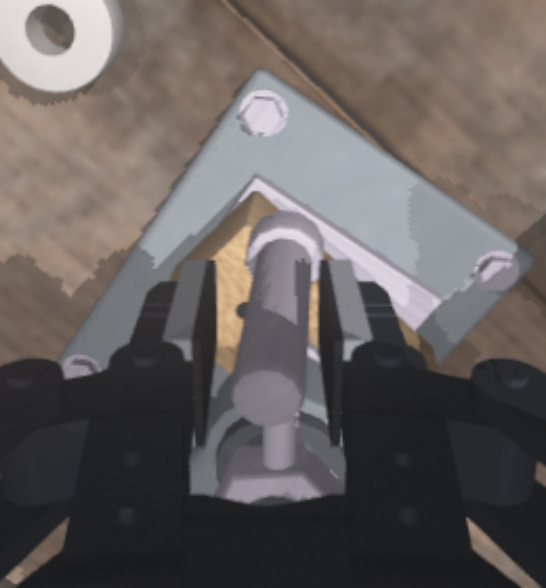

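Request:
move_arm([
  {"tx": 0.08,"ty": 0,"tz": 0,"roll": 0.3,"fingers": 25},
  {"tx": 0.09,"ty": 0.003,"tz": 0,"roll": 0.48,"fingers": 25},
  {"tx": 0.09,"ty": 0.003,"tz": 0,"roll": 0.48,"fingers": 25},
  {"tx": 0.09,"ty": 0.003,"tz": 0,"roll": 0.48,"fingers": 25},
  {"tx": 0.09,"ty": 0.003,"tz": 0,"roll": 0.48,"fingers": 25},
])

```text
time_s: 24.7
eef_pos: [0.5067, 0.0178, 0.1534]
ee_rot: [1.544, 2.621, 0.041]
ft_force: [1.6, -2.5, -3.1]
grip_width: 0.0212
```

```bash
python3 lg.py 3
```

```text
mean Fccw 1.95
FM [1.59 1.32 1.26] Fr_M [0.75 0.73 0.82]
[[24.7, 210.36, 2.98, 0.53], [24.75, 209.97, 1.24, 0.08], [24.8, 210.14, 1.63, 1.26]] r 83.2 yaw 119.0
```

Request:
move_arm([
  {"tx": 0.09,"ty": -0.004,"tz": 0,"roll": 0.48,"fingers": 25},
  {"tx": 0.09,"ty": -0.004,"tz": 0,"roll": 0.48,"fingers": 25},
  {"tx": 0.09,"ty": -0.004,"tz": 0,"roll": 0.48,"fingers": 25},
  {"tx": 0.09,"ty": 0,"tz": 0,"roll": 0.48,"fingers": 25},
  {"tx": 0.09,"ty": 0,"tz": 0,"roll": 0.48,"fingers": 25},
])

```text
time_s: 25.3
eef_pos: [0.4989, 0.0367, 0.1533]
ee_rot: [1.86, 2.407, 0.059]
ft_force: [0.8, -2.3, -2.0]
grip_width: 0.0213
```

```bash
python3 lg.py 3
```

```text
mean Fccw 1.91
FM [1.77 1.45 1.38] Fr_M [0.49 0.73 1.04]
[[25.3, 196.13, 2.47, 0.48], [25.35, 195.79, 1.1, 0.16], [25.4, 195.92, 2.15, 1.23]] r 83.0 yaw 104.6
```

Request:
move_arm([
  {"tx": 0.09,"ty": -0.006,"tz": 0,"roll": 0.48,"fingers": 25},
  {"tx": 0.09,"ty": -0.006,"tz": 0,"roll": 0.48,"fingers": 25},
  {"tx": 0.09,"ty": -0.006,"tz": 0,"roll": 0.48,"fingers": 25},
])

```text
time_s: 25.7
eef_pos: [0.4961, 0.0488, 0.153]
ee_rot: [2.032, 2.266, 0.07]
ft_force: [0.3, -2.4, -1.1]
grip_width: 0.0213
```

```bash
python3 lg.py 3
```

```text
mean Fccw 1.88
FM [1.53 1.74 1.14] Fr_M [-0.12 -0.15  0.31]
[[25.7, 187.52, 2.47, 0.41], [25.75, 187.21, 1.31, 0.16], [25.8, 187.31, 1.86, 1.16]] r 83.3 yaw 96.2
```

Request:
move_arm([
  {"tx": 0.09,"ty": -0.003,"tz": 0,"roll": 0.48,"fingers": 25},
  {"tx": 0.09,"ty": -0.003,"tz": 0,"roll": 0.48,"fingers": 25},
])

```text
time_s: 26.0
eef_pos: [0.4953, 0.0571, 0.1528]
ee_rot: [2.139, 2.167, 0.076]
ft_force: [1.4, -2.5, -1.1]
grip_width: 0.0215
```

```bash
python3 lg.py 3
```

```text
mean Fccw 1.9
FM [1.75 1.59 1.23] Fr_M [0.2  0.16 0.48]
[[26.0, 181.76, 2.53, 0.44], [26.05, 181.46, 1.46, 0.3], [26.1, 181.55, 1.71, 1.17]] r 83.4 yaw 90.7
```

Request:
move_arm([
  {"tx": 0.09,"ty": -0.003,"tz": 0,"roll": 0.48,"fingers": 25},
  {"tx": 0.09,"ty": -0.003,"tz": 0,"roll": 0.48,"fingers": 25},
])

```text
time_s: 26.3
eef_pos: [0.4952, 0.0655, 0.1525]
ee_rot: [2.241, 2.065, 0.083]
ft_force: [0.7, -2.6, -1.6]
grip_width: 0.0215
```

```bash
python3 lg.py 3
```

```text
mean Fccw 1.78
FM [1.93 1.65 1.37] Fr_M [-0.15  0.04  0.15]
[[26.3, 175.99, 2.58, 0.46], [26.35, 175.69, 1.3, 0.36], [26.4, 175.79, 1.46, 1.16]] r 83.5 yaw 85.3
```

Request:
move_arm([
  {"tx": 0.09,"ty": -0.003,"tz": 0,"roll": 0.48,"fingers": 25},
  {"tx": 0.09,"ty": -0.003,"tz": 0,"roll": 0.48,"fingers": 25},
])

```text
time_s: 26.6
eef_pos: [0.496, 0.0738, 0.1523]
ee_rot: [2.338, 1.958, 0.089]
ft_force: [1.7, -3.5, -1.5]
grip_width: 0.0214
```

```bash
python3 lg.py 3
```

```text
mean Fccw 2.26
FM [3.03 2.32 1.78] Fr_M [-0.74 -0.26  0.13]
[[26.6, 170.29, 3.17, 0.91], [26.65, 170.03, 1.89, 0.98], [26.7, 170.12, 1.73, 1.57]] r 83.8 yaw 79.9
```

Request:
move_arm([
  {"tx": 0.09,"ty": 0,"tz": 0,"roll": 0.48,"fingers": 25},
  {"tx": 0.09,"ty": 0,"tz": 0,"roll": 0.48,"fingers": 25},
])

```text
time_s: 26.9
eef_pos: [0.4977, 0.0814, 0.1521]
ee_rot: [2.429, 1.846, 0.093]
ft_force: [0.5, -6.1, -1.9]
grip_width: 0.0214
```

```bash
python3 lg.py 3
```

```text
mean Fccw 4.99
FM [5.23 4.81 3.7 ] Fr_M [-1.51 -0.45 -0.94]
[[26.9, 164.95, 5.79, 2.13], [26.95, 164.72, 4.65, 2.24], [27.0, 164.79, 4.54, 2.65]] r 83.7 yaw 74.5
```

Request:
move_arm([
  {"tx": 0.09,"ty": 0,"tz": 0,"roll": 0.48,"fingers": 25},
])

```text
time_s: 27.1
eef_pos: [0.4988, 0.085, 0.152]
ee_rot: [2.472, 1.79, 0.094]
ft_force: [0.8, -7.1, -1.6]
grip_width: 0.0214
```

```bash
python3 lg.py 3
```

```text
mean Fccw 6.18
FM [6.2  5.78 5.15] Fr_M [-1.39 -0.75 -1.21]
[[27.1, 162.36, 6.58, 2.58], [27.15, 162.07, 6.49, 2.77], [27.2, 162.16, 5.46, 3.15]] r 83.7 yaw 71.8
```

Request:
move_arm([
  {"tx": 0.09,"ty": 0,"tz": 0,"roll": 0.48,"fingers": 25},
  {"tx": 0.09,"ty": 0,"tz": 0,"roll": 0.48,"fingers": 25},
])

```text
time_s: 27.4
eef_pos: [0.5012, 0.0912, 0.1517]
ee_rot: [2.556, 1.668, 0.095]
ft_force: [-1.9, -8.8, -2.7]
grip_width: 0.0214
```

```bash
python3 lg.py 3
```

```text
mean Fccw 8.57
FM [9.35 8.74 7.78] Fr_M [-1.6  -1.18 -1.26]
[[27.4, 157.72, 8.88, 3.88], [27.45, 157.51, 9.16, 3.89], [27.5, 157.59, 7.66, 4.13]] r 83.6 yaw 66.3
```

Request:
move_arm([
  {"tx": 0.09,"ty": 0,"tz": 0,"roll": 0.48,"fingers": 25},
])

```text
time_s: 27.6
eef_pos: [0.5025, 0.0939, 0.1516]
ee_rot: [2.594, 1.608, 0.095]
ft_force: [-2.1, -10.5, -0.2]
grip_width: 0.0214
```

```bash
python3 lg.py 3
```

```text
mean Fccw 9.95
FM [10.69 10.24  9.49] Fr_M [-1.67 -1.06 -1.4 ]
[[27.6, 155.64, 10.46, 4.24], [27.65, 155.41, 9.94, 4.33], [27.7, 155.47, 9.45, 4.69]] r 83.4 yaw 63.5
```

Request:
move_arm([
  {"tx": 0.09,"ty": 0,"tz": 0,"roll": 0.48,"fingers": 25},
])

```text
time_s: 27.8
eef_pos: [0.5038, 0.0964, 0.1514]
ee_rot: [2.632, 1.544, 0.093]
ft_force: [-3.0, -11.2, 0.7]
grip_width: 0.0214
```

```bash
python3 lg.py 3
```

```text
mean Fccw 10.91
FM [11.88 11.55 10.72] Fr_M [-1.6  -0.99 -1.81]
[[27.8, 153.68, 11.34, 4.58], [27.85, 153.45, 11.68, 4.56], [27.9, 153.49, 9.69, 4.98]] r 83.3 yaw 60.8
```

Request:
move_arm([
  {"tx": 0.085,"ty": 0,"tz": 0,"roll": 0.4,"fingers": 25},
])

```text
time_s: 28.0
eef_pos: [0.5049, 0.0984, 0.1512]
ee_rot: [2.662, 1.491, 0.09]
ft_force: [-5.3, -10.8, 1.6]
grip_width: 0.0214
```

```bash
python3 lg.py 3
```

```text
mean Fccw 12.12
FM [13.06 12.36 12.16] Fr_M [-1.08 -0.9  -1.17]
[[28.0, 152.01, 12.06, 4.77], [28.05, 151.81, 12.93, 4.8], [28.1, 151.86, 11.37, 5.2]] r 83.2 yaw 58.5
```

Request:
move_arm([
  {"tx": -0.07,"ty": 0,"tz": 0,"roll": 0,"fingers": 28},
  {"tx": 0,"ty": 0,"tz": 0,"roll": 0,"fingers": 35},
  {"tx": 0,"ty": 0,"tz": -0.15,"roll": 0,"fingers": 35},
  {"tx": 0,"ty": 0,"tz": -0.3,"roll": 0,"fingers": 35},
  {"tx": 0,"ty": 0,"tz": -0.4,"roll": 0,"fingers": 35},
  {"tx": 0,"ty": 0,"tz": -0.5,"roll": 0,"fingers": 35},
  {"tx": 0,"ty": 0,"tz": -0.5,"roll": 0,"fingers": 35},
  {"tx": 0,"ty": 0,"tz": 0,"roll": 0,"fingers": 35},
])

```text
time_s: 28.9
eef_pos: [0.4938, 0.1011, 0.2496]
ee_rot: [2.654, 1.513, 0.096]
ft_force: [-0.4, 0.8, 0.5]
grip_width: 0.0296
```

```bash
python3 lg.py 1; python3 - <<'E'
from h import *
im=snap('side','s5.png');c=cv2.resize(im[180:280,215:335,::-1],None,fx=6,fy=6,interpolation=3);cv2.imwrite('pics/s5z.png',c[:600])
a=cv2.imread('pics/s4.png').astype(int);b=cv2.imread('pics/s5.png').astype(int);z=cv2.imread('pics/side0.png').astype(int)
print('block region diff 0-5',abs(z-b)[236:262,253:280].mean(),'4-5',abs(a-b)[225:262,250:285].mean())
im=snap('top','t5.png')
for t in ['small_tin','bearing','pine_block']:
    print(t,[(np.round(x['centre'],1),round(x['score'],2)) for x in spotter.tip_of(t,'top')[:1]])
st()
E
```

```text
mean Fccw -0.56
FM [-0.04] Fr_M [0.]
[[28.9, 153.84, -0.56, -0.08]] r 94.3 yaw 59.4
block region diff 0-5 28.61443494776828 4-5 21.18944658944659
small_tin []
bearing [(array([364.9, 210.8]), 0.93)]
pine_block [(array([292.9, 201.8]), 0.76)]
t 29.15 tcp [0.4923 0.1006 0.2449] grasp [0.4906 0.1014 0.2635] ang 154.39 r 0.0958 yaw 59.3 z [ 0.089 -0.044] Fccw -0.68 Fr 0.26 Fz -0.49 w 0.0299 q6 0.6
```

View pics/s5z.png

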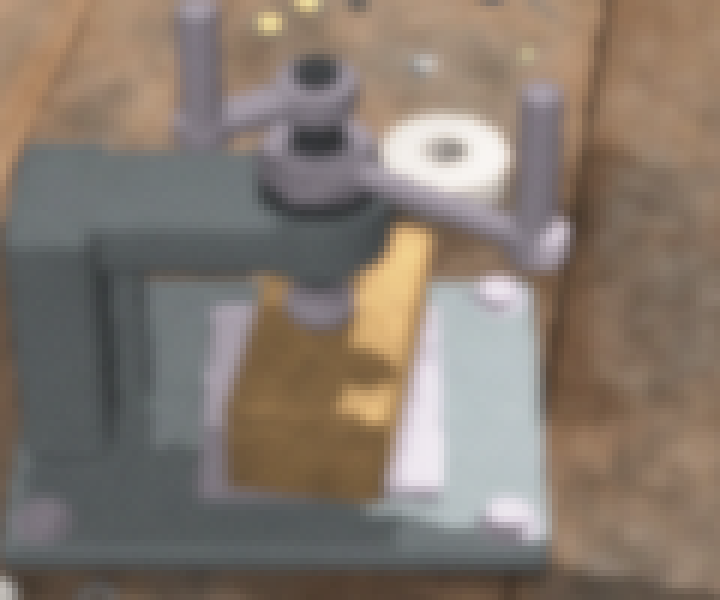

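View pics/t5.png

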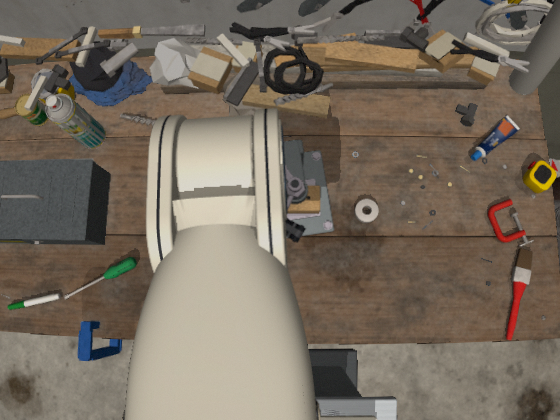

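```bash
python3 -c "
from h import *
st(); print(ticket.hand_in())"
```

```text
t 29.15 tcp [0.4923 0.1006 0.2449] grasp [0.4906 0.1014 0.2635] ang 154.39 r 0.0958 yaw 59.3 z [ 0.089 -0.044] Fccw -0.68 Fr 0.26 Fz -0.49 w 0.0299 q6 0.6
the job is handed in; nothing more can be done
None
```

I did all three steps and handed the job in at 29 s. The nut is tight by feel, but the force on the foot is the part I am least sure of.

- **Nut loosened:** I swung its handle about 0.65–0.7 rad counter-clockwise.
- **Crank turned:** I turned the crank about 2.1 rad clockwise until the push rose above its steady drag of about 2.4 N.
- **Overshoot at the foot:** I went one small step too far, and the push peaked about 3.5 N above the drag. I backed the crank off and came up again to about 1.7 N above the drag.
- **Nut retightened:** it began to bite about 0.25 rad beyond its start position. I stopped at about 12.5 N at the post; single readings ran from 11.4 to 13.1 N.

**Last checks**
- **Foot force:** my two estimates disagree. The push gives about 19–29 N and the turning angle about 10 N, both within 5–35 N. At the overshoot peak the push gave 39–58 N and the angle about 21 N, so I can't fully rule out that it briefly passed the 50 N limit. I also could not re-check the foot force once the nut was tight.
- **Nut tightness:** the angle turned after the bite suggests about 10 N rather than 12.5 N. That is at the lower edge of surely tight and well below the straining limit.
- **Surroundings:** in the last pictures the foot rests on the block, and the block and bearing are where they were. The detector puts the block about 3 pixels (about 6 mm) from its first reading; in the side view it has not visibly moved. The arm hid the tin from the top camera, so I did not check it at the end. It was in place in the earlier side pictures, and the gripper stayed well away from it.
- **Robot:** it was clear of everything at hand-in.

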